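# Stand the battery sticks up in their charging bin and bar them in

## Robot

A 6-joint arm with a two-finger parallel gripper is mounted at the origin on the work surface. World frame = base frame: x ahead of the robot, y to its left, z up, the work surface at z = 0. Lengths are in mm, angles in rad, forces in N, time in s.
With the tool pointing down it reaches from about 350 to 1000 mm from the base axis. Payload 7.1 kg.
Tool frame: the origin (TCP) lies at the very end of the fingers, on their centre line; the grasp point (between the pads) lies 19 mm behind it; z points along the fingers, y is the direction in which the jaws open and shut (so a half turn about z gives the same grasp; the last joint's range is limited). The gripper opens to 85 mm and grips with 20 to 120 N. Pads are 22 mm wide; open, the fingers measure 114 mm over their backs; the gripper's body (76 mm by 85 mm) begins 54 mm behind the grasp point. The pads swing forward as they close: fully open they stand 13 mm farther back than shut.
Start: joints at [-1.297, 0.423, 1.63, -0, 1.089, -0.019], TCP at [180.414, -598.377, 231.319] pointing down, gripper open.
Joint ranges: [-3, 3], [-0.9, 2.11], [0.09, 2.58], [-1.31, 4.45], [0.11, 2.69], [-2.54, 2.54]. Speed limits (rad/s): [2.39, 2.39, 3.01, 3.14, 3.14, 3.14].

## Interface

Orientations are given as a unit quaternion [w, x, y, z].
In Python, from station import * gives the robot as it stands.
- The arm moves only by the shell command python3 -m pendant 'ROWS'. ROWS is JSON, a list of rows, each a list of 7 numbers: the closure in counts, from 0 (fully open) to 255 (shut), then the shift along the tool's x, y, z in mm, then the turn, a rotation vector about the tool's x, y, z in rad. A call has 1 to 5 rows; each row shifts and turns the pose as measured when the row begins, along the tool's axes as they then stand; what a row does not reach is not made up. A row lasts 1/8 s, in which the tool goes at most 62.5 mm and 10.7 degrees, less where a joint would pass 70% of its speed; a pose out of reach is approached as far as the arm can. A call is refused whole if a number of a shift passes 62.5 or a number of a turn 0.188, either way. A call with a gripper value outside its range is refused whole. The fingers move at their own pace and stop on an object; the grip force is fixed at half the most. Time passes only in rows, so rows that do not move let the fingers close. It gives the time, the measured TCP pose, the force and the opening at its end, in the units of the state.
- get_obs(): the state, without advancing time (a new reading comes with each control period).
- get_image(name): name is "scene" or "side" or "wrist"; returns (picture, depth): 480x640x3 uint8, red, green, blue; 480x640 float32, mm along the optical axis (not along the pixel's ray), 0 where there is no reading.
- camera_info(name): a dict with "fovy" (degrees; the focal length in pixels is half the picture's height over the tangent of half this angle, whatever the lens; pixels are square), "cx", "cy" (the principal point, pixels), "origin" and "orientation" of the camera in the world. Camera axes: x right, y up, looking along -z (the intrinsics and any distortion apply to the point x, -y, -z); pixel columns grow to the right and rows downward; lengths in mm; the calibration is good to about 2 mm. A picture is of the moment at which its call begins: read the wrist's pose just before it. camera_info takes no time and is no camera call; for the wrist camera it gives the pose at the moment of the call.
- finish_job(): hands the job in, once; it reports no verdict.
The state is a dict: "time_s": time; "joints": joint angles; "qd": joint speeds; "joint_efforts": joint torques, N m; "eef_pos": TCP position; "tool_rot": TCP orientation; "contact_force": force on the tool from outside, world axes, zero at the start; "moment": the same for the moment, N m; "gripper_width": finger opening in mm.
Only numpy, scipy, OpenCV 4.12 (cv2) and the standard library are available. Lean on these libraries where they do the work, as an engineer would, in place of code of your own. Each camera call takes 0.05 s, during which the arm holds its last target.

## Task

The battery sticks have tipped over in the charging bin: switch the power strip off before you touch any of them, then stand every stick upright in the bin, brass foot down on the brass strip along the far wall, without lifting one out of the bin. Once they all stand, lay the aluminium retaining bar flat across the bin in its two red holders, and only then switch the strip back on. Leave the breadboard where it lies.

Things in the scene. Friction and masses are not known exactly. Their poses are not given: they have to be found in the camera images.
- bin: Deep grey open bin, fixed. Origin under its centre; own x to the far wall (away from robot), y along its length (left), z up. Inside 140 (x) x 368 mm (y); floor top z = 6 mm, wall tops 136 mm, walls 5 mm. White dividers (4 mm thick, tops at 70 mm) at y = 0, +-76, +-152 mm make four lanes and an empty gap at each end. Flush brass strip on the floor from x = 25 to 70 mm.
- seat_left (a point): Centre of the seat of the left red bar holder at the bin's end: flat seat 40 mm wide (bin's x), 24 mm long (bin's y), 140 mm above the bench, between two lips that rise 14 mm above it. At x = -15, y = 201 mm in the bin's frame.
- seat_right (a point): The same on the right red holder, at x = -15, y = -201, z = 140 mm in the bin's frame.
- stick0: Battery stick, blue body, black head, brass foot: stiff cylinder 30 mm in diameter, 170 mm long, about 180 g, flat ends. Origin: centre of the foot's end face; own z along its axis to the head. Starts in a lane of the bin, foot at the far wall, head leaning on the near wall, about 44 degrees from upright. Stands by itself once upright (topples past 10 degrees). May be absent.
- stick1: Battery stick, green body, black head, brass foot: stiff cylinder 30 mm in diameter, 170 mm long, about 180 g, flat ends. Origin: centre of the foot's end face; own z along its axis to the head. Starts in a lane of the bin, foot at the far wall, head leaning on the near wall, about 44 degrees from upright. Stands by itself once upright (topples past 10 degrees). May be absent.
- stick2: Battery stick, yellow body, black head, brass foot: stiff cylinder 30 mm in diameter, 170 mm long, about 180 g, flat ends. Origin: centre of the foot's end face; own z along its axis to the head. Starts in a lane of the bin, foot at the far wall, head leaning on the near wall, about 44 degrees from upright. Stands by itself once upright (topples past 10 degrees). May be absent.
- stick3: Battery stick, orange body, black head, brass foot: stiff cylinder 30 mm in diameter, 170 mm long, about 180 g, flat ends. Origin: centre of the foot's end face; own z along its axis to the head. Starts in a lane of the bin, foot at the far wall, head leaning on the near wall, about 44 degrees from upright. Stands by itself once upright (topples past 10 degrees). May be absent.
- bar: Loose aluminium retaining bar, 490 (own x) x 28 (y) x 12 mm thick, about 350 g, with a black grip block 70 (x) x 16 (y) x 34 mm high on the middle of its top (block from z = 12 to 46 mm). Origin: centre of its underside. It starts flat on the bench, grip up.
- strip: Steel power strip, fixed to the bench, 280 (own x) x 60 (y) x 45 mm high, with the grey rocker in the middle of its top. Origin: centre of its underside.
- rocker (a joint): Angle of the grey rocker: paddle 76 mm long (strip's x) x 36 mm wide, hinged across its middle (axis along the strip's y, 46 mm above the bench). +0.22 rad = on (green-striped end, strip's +x, fully down); -0.22 = off (plain end, -x, fully down). Stays where left; the raised end goes down under about 2.5 N to a firm stop.
- rocker_on_end (a point): Point on the top of the rocker's green-striped end, 26 mm from the hinge, where to press to switch on.
- rocker_off_end (a point): Point on the top of the rocker's plain end, 26 mm from the hinge, where to press to switch off.
- breadboard: White breadboard, 55 x 165 x 9 mm (chips on it to 13 mm), loose bystander on the bench. Origin under its centre.
There are look-alikes about, which are no part of the job. What is shaped like the stick3 but turquoise is not meant.

How it is judged:
By the outcome, as a careful person would: the job done as asked, in the order asked, and still so for the second after the job is handed in, with the robot touching nothing.
Of stick0, stick1, stick2, stick3 only 3 to 4 are there at a start; the rules pass over those that are not, and their reading is None.
At some moment in a run one of bar may be knocked a few centimetres aside while the robot is not near it.
Once in a run the grip may slacken for a moment while it holds something.
It also fails if it takes over 210 s, if anything falls off the work surface, if the arm or the gripper's body presses on something with over 40 N, if the wrist force passes 120 N, or if a joint passes its speed limit or range.

## Working session

There is one attempt and no reset: what is moved stays moved. The work goes in short steps, Python scripts to look and compute and a shell command to move; the robot and the scene stay as the last step left them, time stands still between calls to the robot, and variables do not carry over. Pictures are saved under pics/ and viewed, and the job is handed in when it is done.

```bash
ls; mkdir -p pics
python3 - <<'E'
from station import *
import cv2
o=get_obs();print(o)
for n in ["scene","side","wrist"]:
    print(n,camera_info(n))
    p,d=get_image(n);cv2.imwrite(f"pics/{n}0.png",p[:,:,::-1])
    import numpy as np;np.save(f"pics/{n}0.npy",d)
E
```

```text
pics
{'time_s': 0.0, 'joints': array([-1.29702537e+00,  4.23847636e-01,  1.63071993e+00, -1.57818362e-05,
        1.08856596e+00, -1.89984641e-02]), 'qd': array([ 0.00153036,  0.000601  ,  0.00141539, -0.00013877,  0.00068756,
       -0.00030995]), 'joint_efforts': array([ 1.66035887e-03, -5.57387209e+01, -2.81740308e+01,  2.63464727e-05,
        7.43592071e-03, -1.03624066e-05]), 'eef_pos': array([ 180.249635  , -597.86473358,  230.52967757]), 'tool_rot': array([-7.63304559e-04,  9.89304049e-01,  1.45866054e-01, -1.04809214e-04]), 'contact_force': array([ 0.05913575, -0.47000661, -0.61287211]), 'moment': array([-0.02498471, -0.01112672, -0.00018423]), 'gripper_width': 85.57311017290085}
scene {'fovy': 47.378719876828775, 'cx': 319.2557653712361, 'cy': 243.60622785084186, 'origin': array([791.79407697, 574.17095482, 895.44321651]), 'orientation': array([0.24615266, 0.07930276, 0.3290018 , 0.90822781])}
side {'fovy': 45.037492536978974, 'cx': 324.3163551400704, 'cy': 238.93218016380192, 'origin': array([-21.1484147 , 954.6524158 , 875.14237499]), 'orientation': array([-0.21479574, -0.10107775,  0.44461497,  0.86369185])}
wrist {'fovy': 69.43196696417594, 'cx': 318.0747615019549, 'cy': 243.932029339648, 'origin': array([ 255.29024639, -575.01953975,  372.12285544]), 'orientation': array([ 0.79328661, -0.12231119,  0.09162672, -0.58935631])}
```

View pics/scene0.png

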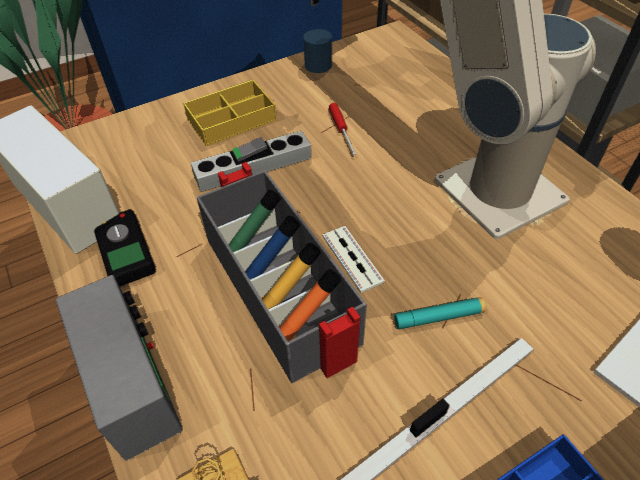

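View pics/side0.png

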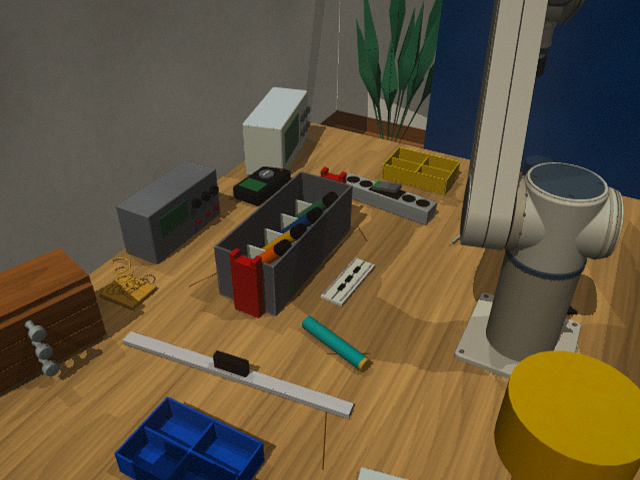

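View pics/wrist0.png

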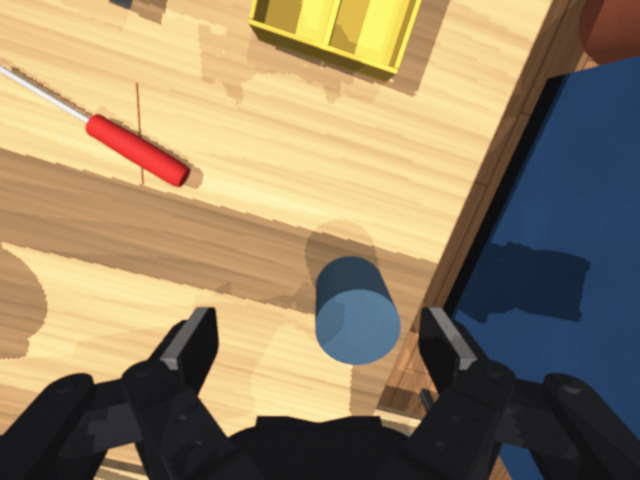

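```bash
cat > h.py <<'E'
from station import *
import numpy as np, cv2
from scipy.spatial.transform import Rotation as R
def rot(q): return R.from_quat([q[1],q[2],q[3],q[0]]).as_matrix()
def cloud(n,d,ci=None):
    c=ci or camera_info(n); f=240/np.tan(np.radians(c['fovy'])/2)
    v,u=np.mgrid[0:480,0:640]
    P=np.stack([(u-c['cx'])/f*d,-(v-c['cy'])/f*d,-d],-1)
    W=P@rot(c['orientation']).T+c['origin']; W[d<=0]=np.nan
    return W
def ray(n,u,v,z,ci=None):
    c=ci or camera_info(n); f=240/np.tan(np.radians(c['fovy'])/2)
    r=rot(c['orientation'])@np.array([(u-c['cx'])/f,-(v-c['cy'])/f,-1]); o=c['origin']
    return o+r*(z-o[2])/r[2]
def proj(n,P,ci=None):
    c=ci or camera_info(n); f=240/np.tan(np.radians(c['fovy'])/2)
    q=rot(c['orientation']).T@(np.array(P)-c['origin']); return np.array([c['cx']-f*q[0]/q[2],c['cy']+f*q[1]/q[2]])
def rect(pts):
    (c,s,a)=cv2.minAreaRect(pts[:,:2].astype(np.float32)); return np.round(c,1),np.round(s,1),round(a,2)
E
python3 - <<'E'
from h import *
for n in ["scene","side"]:
    p=cv2.imread(f"pics/{n}0.png");d=np.load(f"pics/{n}0.npy");W=cloud(n,d)
    hsv=cv2.cvtColor(p,cv2.COLOR_BGR2HSV);z=W[...,2]
    print(n,"bench z",np.nanmedian(z[(np.abs(z)<15)]))
    def comps(m,name,k=60):
        N,L,S,C=cv2.connectedComponentsWithStats(m.astype(np.uint8),connectivity=8)
        for i in range(1,N):
            if S[i,4]>k:
                q=W[L==i]; print(name,C[i].round(),S[i,4],rect(q),"z",np.nanpercentile(q[:,2],[5,50,95]).round(1))
    comps((np.abs(z-136)<4)&(hsv[...,1]<60),"rim",100)
    H,S_,V=[hsv[...,i] for i in range(3)]
    comps(((H<6)|(H>174))&(S_>150)&(z>120),"red")
    comps((np.abs(z-45)<5)&(S_<50),"striptop",150)
    comps((np.abs(z-12)<3)&(S_<60),"bar",200)
    comps((np.abs(z-46)<4)&(V<60),"block",30)
E
```

```text
scene bench z 0.13863906607878107
rim [275. 255.] 1405 (array([562.5, -13.2]), array([151.1, 381.7]), 0.05) z [132.7 135.6 138. ]
rim [ 76. 197.] 202 (array([ 836.8, -324. ]), array([117.2,  16.5]), 9.56) z [132.5 135.8 139.4]
rim [109. 354.] 4845 (array([881.5,  31.6]), array([100.2, 260.9]), 0.08) z [136.6 139.  139.9]
red [235. 175.] 364 (array([ 548.7, -212.4]), array([63.4, 28.4]), 1.59) z [136.5 141.4 154.7]
red [340. 326.] 845 (array([548. , 188.6]), array([64.5, 25.9]), 0.97) z [123.7 139.9 154.7]
striptop [282. 146.] 773 (array([ 393.9, -355.2]), array([ 64.3, 156.8]), 82.93) z [41.1 45.  48.3]
striptop [215. 165.] 752 (array([ 533.8, -371.8]), array([ 65.4, 117.5]), 83.97) z [41.7 45.1 48.1]
striptop [107. 232.] 807 (array([ 853.5, -344.2]), array([101.8, 277.2]), 44.4) z [40.3 44.1 49.1]
striptop [431. 414.] 385 (array([477. , 355.4]), array([69.8, 15.3]), 5.78) z [43.2 45.7 48.1]
striptop [149. 436.] 190 (array([880.6, 159.8]), array([98.6,  5.9]), 1.95) z [40.6 45.1 49.4]
bar [500. 200.] 3082 (array([3.1, 0.2]), array([220. , 219.9]), 0.17) z [ 9.5 11.8 14.2]
bar [353. 2
[... 3568 characters left out ...]
, array([391.4,  30.5]), 85.71) z [42.4 45.9 49.4]
block [ 77. 336.] 159 (array([772.8, 449.1]), array([102.8,   7.8]), 73.36) z [42.9 45.9 49.7]
block [231. 358.] 228 (array([475.8, 356.6]), array([69.2, 16.8]), 5.63) z [43.2 46.3 48.7]
block [ 19. 367.] 130 (array([806.2, 559.8]), array([69.2,  7.9]), 72.87) z [42.5 46.2 49.5]
block [ 53. 366.] 40 (array([753. , 528.2]), array([13.1, 24.7]), 18.01) z [42.6 45.9 49. ]
block [143. 426.] 141 (array([517.6, 548.9]), array([120.3,   4.5]), 89.82) z [42.2 45.  48.7]
block [249. 464.] 56 (array([321.2, 525.3]), array([62.4,  2.4]), 89.81) z [42.2 44.2 48.4]
block [146. 472.] 50 (array([456.8, 613.8]), array([59.2,  2. ]), 0.25) z [42.6 45.7 48.3]
```

```bash
cat >> h.py <<'E'
def toolR(yaw=0,tilt=0):
    # tilt>0: tool z leans toward +x (fingertips forward), jaws along world y at yaw 0
    base=np.array([[1,0,0],[0,-1,0],[0,0,-1.]])
    return R.from_euler('z',yaw,degrees=True).as_matrix()@R.from_euler('y',-tilt,degrees=True).as_matrix()@base
def plan(wps,start=None):
    """wps: list of (pos,Rm,nrows); prints rows in tool axes"""
    if start is None:
        o=get_obs(); p=o['eef_pos'];r=rot(o['tool_rot'])
    else: p,r=start
    for (tp,tr,n) in wps:
        tp=np.array(tp,float); rv=R.from_matrix(r.T@tr).as_rotvec(); rows=[]
        pp,rr=p,r
        for k in range(1,n+1):
            np_=p+(tp-p)*k/n; nr=r@R.from_rotvec(rv*k/n).as_matrix()
            d=rr.T@(np_-pp); w=R.from_matrix(rr.T@nr).as_rotvec()
            rows.append([round(float(x),1) for x in d]+[round(float(x),3) for x in w]); pp,rr=np_,nr
        p,r=tp,tr
        print("->",tp.round(1))
        for q in rows: print("  ",q)
    return p,r
def st():
    o=get_obs(); print("t",round(o['time_s'],2),"p",o['eef_pos'].round(1),"F",o['contact_force'].round(1),"w",round(o['gripper_width'],1)); print(rot(o['tool_rot']).round(3).tolist(), o['joints'].round(2))
E
python3 - <<'E'
from h import *
plan([((427,-359,120),toolR(0),8)])
E
python3 -m pendant --help | head -20
```

```text
-> [ 427. -359.  120.]
   [38.1, -19.7, 13.9, -0.0, 0.0, 0.037]
   [37.4, -21.1, 13.9, -0.0, 0.0, 0.037]
   [36.6, -22.4, 13.9, -0.0, 0.0, 0.037]
   [35.8, -23.8, 13.9, -0.0, 0.0, 0.037]
   [34.9, -25.0, 13.9, -0.0, 0.0, 0.037]
   [33.9, -26.3, 13.8, -0.0, 0.0, 0.037]
   [32.9, -27.5, 13.8, -0.0, 0.0, 0.037]
   [31.9, -28.7, 13.8, -0.0, 0.0, 0.037]invalid input: not JSON, or not a number
```

Run:
```python
from h import *
# rocker height profile + green location; stick head tops; stick axes by color
for n in ["scene","side"]:
    p=cv2.imread(f"pics/{n}0.png");d=np.load(f"pics/{n}0.npy");W=cloud(n,d)
    c=np.array([452.5,-362]);ex=np.array([.9946,-.103]);ey=np.array([.103,.9946])
    q=W[...,:2]-c; a=q@ex;b=q@ey
    for s in range(-42,44,6):
        m=(abs(a-s)<3)&(abs(b)<14)&(W[...,2]>30)
        if m.sum(): print(n,s,m.sum(),np.median(W[m][:,2]).round(1),np.median(p[m],axis=0))
    hsv=cv2.cvtColor(p,cv2.COLOR_BGR2HSV);H,S,V=[hsv[...,i].astype(int) for i in range(3)]
    inb=(abs(W[...,0]-562)<76)&(W[...,2]>20)&(W[...,2]<170)
    for nm,yc in [("green",-126.8),("blue",-50.8),("yellow",25.2),("orange",101.2)]:
        m=inb&(abs(W[...,1]-yc)<28)&((S>110)|((V<60)&(W[...,2]>100)))&(W[...,0]>493)&(W[...,0]<625)
        q=W[m]; 
        for lo in range(30,160,20):
            k=q[(q[:,2]>lo)&(q[:,2]<lo+20)]
            if len(k)>10: print(n,nm,lo,len(k),np.median(k,0).round(1), "ymid",(np.percentile(k[:,1],[3,97])).round(1))
```

```text
scene -42 18 47.1 [22. 22. 23.]
scene -36 9 47.2 [14. 15. 15.]
scene -30 29 69.0 [85. 87. 90.]
scene -24 29 68.4 [89. 90. 91.]
scene -18 29 67.2 [88. 89. 91.]
scene -12 26 65.8 [88. 89. 91.]
scene -6 24 65.2 [90.  91.  93.5]
scene 0 24 63.8 [103.  103.5 106. ]
scene 6 30 63.3 [103. 104. 108.]
scene 12 21 60.8 [104. 105. 108.]
scene 18 23 60.8 [105. 105. 108.]
scene 24 22 60.2 [104.5 104.5 108.5]
scene 30 23 58.9 [ 73. 138.  60.]
scene 36 24 57.5 [ 69.  140.   52.5]
scene 42 29 47.6 [20. 17. 20.]
scene green 30 37 [ 606.3 -118.    47.5] ymid [-131.5 -113.3]
scene green 50 109 [ 591.9 -118.6   60.3] ymid [-131.6 -112.6]
scene green 70 106 [ 572.6 -119.3   81. ] ymid [-132.6 -112.6]
scene green 90 127 [ 551.8 -118.2  100.7] ymid [-133.4 -112.7]
scene green 110 183 [ 529.6 -118.   121.8] ymid [-134.7 -112.1]
scene green 130 191 [ 513.9 -123.9  137.3] ymid [-137.7 -113.4]
scene blue 30 58 [606.1 -39.3  47.3] ymid [-55.6 -33.9]
scene blue 50 192 [591.8 -39.8  60.4] ymid [-54.3 -33.6]
scene blue 70 190 [572.6 -39.8  80. ] ymid [-55.7 -33.5]
scene blue 90 203 [553.4 -40.  100. ] ymid [-55.4 
[... 1697 characters left out ...]
 ymid [-45.8 -35.5]
side blue 90 64 [540.1 -38.2 102.8] ymid [-46.5 -32.9]
side blue 110 103 [525.8 -37.9 119.6] ymid [-50.4 -32. ]
side blue 130 122 [506.8 -42.7 137.5] ymid [-61.7 -33.1]
side yellow 50 29 [593.9  35.7  59.9] ymid [29.  40.5]
side yellow 70 32 [575.8  36.8  79.5] ymid [30.3 41.8]
side yellow 90 62 [547.3  38.  103. ] ymid [31.  43.6]
side yellow 110 108 [524.2  39.6 119.7] ymid [30.7 44. ]
side yellow 130 135 [506.7  32.9 138.1] ymid [14.9 43.2]
side orange 70 35 [547.4 109.8  85.9] ymid [ 98.4 113.2]
side orange 90 114 [542.2 109.   99.2] ymid [ 99.5 113.3]
side orange 110 111 [525.8 109.2 120.1] ymid [ 98.7 113.6]
side orange 130 143 [506.6 102.5 137.4] ymid [ 85.6 112.2]
```

```bash
python3 -m pendant '[[255,38,-20,14,0,0,0.037],[255,37,-21,14,0,0,0.037],[255,37,-22,14,0,0,0.037],[255,36,-24,14,0,0,0.037],[255,35,-25,14,0,0,0.037]]'; python3 -m pendant '[[255,34,-26,14,0,0,0.037],[255,33,-27,14,0,0,0.037],[255,32,-29,14,0,0,0.037]]'
python3 - <<'E'
from h import *
st(); plan([((427,-359.5,95),toolR(0),2)])
E
```

```text
time_s: 0.78
eef_pos: [337.4, -447.8, 158.9]
tool_rot: [0.001, 0.999, 0.048, 0.0]
contact_force: [1.0, -0.7, 0.2]
gripper_width: 0.3
time_s: 1.15
eef_pos: [434.2, -357.0, 115.2]
tool_rot: [0.001, 1.0, -0.01, 0.0]
contact_force: [-0.2, -0.3, -0.2]
gripper_width: -0.0
t 1.15 p [ 434.2 -357.   115.2] F [-0.2 -0.3 -0.2] w -0.0
[[1.0, -0.019, 0.0], [-0.019, -1.0, -0.001], [0.0, 0.001, -1.0]] [-0.71  0.49  1.84 -0.    0.8   0.88]
-> [ 427.  -359.5   95. ]
   [-3.6, 1.3, 10.1, 0.001, -0.0, -0.01]
   [-3.6, 1.3, 10.1, 0.001, -0.0, -0.01]
```

```bash
python3 -m pendant '[[255,-3.6,1.3,15,0,0,-0.01],[255,-3.6,1.3,15,0,0,-0.01],[255,0,0,0,0,0,0],[255,0,0,8,0,0,0],[255,0,0,4,0,0,0]]'; python3 -m pendant '[[255,0,0,4,0,0,0]]';python3 -m pendant '[[255,0,0,4,0,0,0]]';python3 - <<'E'
from h import *
st()
E
```

```text
time_s: 1.78
eef_pos: [426.1, -359.5, 70.4]
tool_rot: [0.0, 1.0, 0.002, -0.001]
contact_force: [-2.0, 1.5, 4.0]
gripper_width: 0.4
time_s: 1.9
eef_pos: [425.7, -359.8, 66.5]
tool_rot: [0.0, 1.0, 0.001, -0.001]
contact_force: [-3.3, 0.3, 3.4]
gripper_width: -0.2
time_s: 2.02
eef_pos: [424.8, -359.7, 62.7]
tool_rot: [-0.0, 1.0, 0.001, -0.002]
contact_force: [-12.3, 0.8, 15.1]
gripper_width: -0.2
t 2.02 p [ 424.8 -359.7   62.7] F [-12.3   0.8  15.1] w -0.2
[[1.0, 0.003, -0.003], [0.003, -1.0, 0.0], [-0.003, -0.0, -1.0]] [-0.72  0.57  1.87 -0.    0.7   0.85]
```

```bash
python3 -m pendant '[[255,1,0,3,0,0,0]]';python3 -m pendant '[[255,0,0,2,0,0,0]]';python3 -m pendant '[[255,0,0,2,0,0,0]]'
python3 - <<'E'
from h import *
st()
p,d=get_image("wrist");cv2.imwrite("pics/w1.png",p[:,:,::-1])
p,d=get_image("scene");cv2.imwrite("pics/s1.png",cv2.resize(p[90:250,150:370,::-1],None,fx=3,fy=3))
E
```

```text
time_s: 2.15
eef_pos: [423.5, -359.3, 59.8]
tool_rot: [-0.001, 1.0, 0.002, -0.004]
contact_force: [-13.0, -0.1, 11.6]
gripper_width: -0.0
time_s: 2.28
eef_pos: [423.0, -359.5, 59.0]
tool_rot: [-0.001, 1.0, 0.002, -0.004]
contact_force: [-5.5, 4.9, 27.4]
gripper_width: 0.1
time_s: 2.4
eef_pos: [423.0, -359.6, 59.0]
tool_rot: [-0.001, 1.0, 0.002, -0.004]
contact_force: [-6.2, 7.0, 28.4]
gripper_width: -0.1
t 2.4 p [ 423.  -359.6   59. ] F [-6.2  7.  28.4] w -0.1
[[1.0, 0.003, -0.008], [0.003, -1.0, 0.002], [-0.008, -0.002, -1.0]] [-0.72  0.58  1.87 -0.01  0.7   0.85]
```

View pics/s1.png

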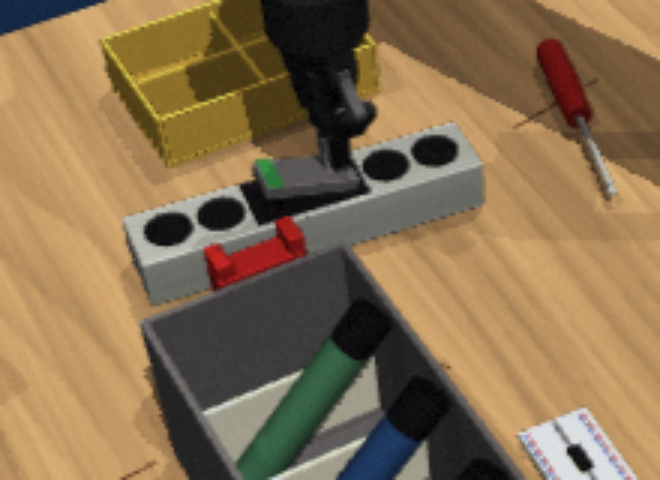

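View pics/w1.png

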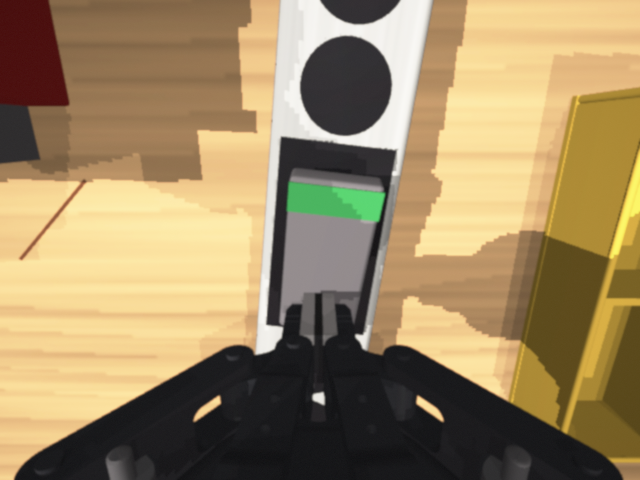

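```bash
python3 -m pendant '[[255,0,0,-40,0,0,0],[255,0,0,-60,0,0,0],[90,0,0,-50,0,0,0],[90,0,0,0,0,0,0]]'
python3 - <<'E'
from h import *
st()
p,d=get_image("scene");cv2.imwrite("pics/s2.png",cv2.resize(p[90:250,150:370,::-1],None,fx=3,fy=3))
W=cloud("scene",d);c=np.array([452.5,-362]);ex=np.array([.9946,-.103]);ey=np.array([.103,.9946])
q=W[...,:2]-c; a=q@ex;b=q@ey
for s in range(-30,34,12):
        m=(abs(a-s)<4)&(abs(b)<14)&(W[...,2]>30)
        if m.sum(): print(s,m.sum(),np.median(W[m][:,2]).round(1))
plan([((445,-127,200),toolR(0,44),6)])
E
```

```text
time_s: 3.0
eef_pos: [425.3, -360.4, 213.9]
tool_rot: [0.0, 1.0, 0.002, -0.002]
contact_force: [-0.4, 0.3, -0.0]
gripper_width: 35.8
t 3.0 p [ 425.3 -360.4  213.9] F [-0.4  0.3 -0. ] w 35.8
[[1.0, 0.003, -0.005], [0.003, -1.0, -0.0], [-0.005, 0.0, -1.0]] [-0.72  0.35  1.79 -0.    1.    0.85]
-30 23 57.7
-18 44 61.7
-6 89 298.8
6 80 373.0
18 53 68.7
30 47 70.0
-> [ 445. -127.  200.]
   [3.6, -38.7, 2.0, -0.001, 0.129, 0.0]
   [3.3, -38.7, 2.4, -0.001, 0.129, 0.0]
   [2.9, -38.7, 2.8, -0.001, 0.129, 0.0]
   [2.5, -38.7, 3.2, -0.001, 0.129, 0.0]
   [2.1, -38.7, 3.4, -0.001, 0.129, 0.0]
   [1.6, -38.7, 3.7, -0.001, 0.129, 0.0]
```

View pics/s2.png

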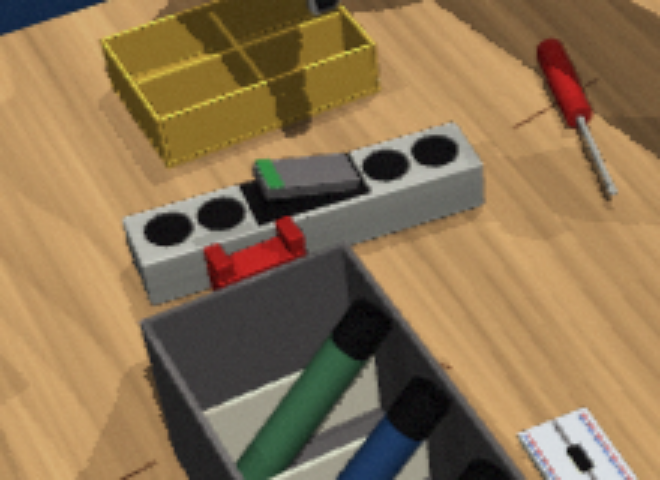

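```bash
python3 -m pendant '[[90,4,-39,2,0,0.129,0],[90,3,-39,2,0,0.129,0],[90,3,-39,3,0,0.129,0],[90,3,-39,3,0,0.129,0],[90,2,-39,3,0,0.129,0]]'; python3 -m pendant '[[90,2,-38,4,0,0.129,0],[90,0,0,0,0,0,0]]'
python3 - <<'E'
from h import *
st(); plan([((480,-127.3,162.8),toolR(0,44),2)])
p,d=get_image("wrist");cv2.imwrite("pics/w3.png",p[:,:,::-1])
E
```

```text
time_s: 3.68
eef_pos: [442.1, -178.6, 198.6]
tool_rot: [-0.009, 0.958, 0.003, 0.286]
contact_force: [0.6, 0.0, -0.4]
gripper_width: 55.3
time_s: 3.92
eef_pos: [444.2, -154.9, 195.4]
tool_rot: [-0.017, 0.949, 0.005, 0.315]
contact_force: [1.1, 0.8, -0.7]
gripper_width: 55.3
t 3.92 p [ 444.2 -154.9  195.4] F [ 1.1  0.8 -0.7] w 55.3
[[0.802, 0.021, 0.597], [-0.001, -0.999, 0.036], [0.597, -0.03, -0.801]] [-0.6   0.14  2.35  1.28  0.39 -0.2 ]
-> [ 480.  -127.3  162.8]
   [4.6, -12.9, 24.3, -0.018, 0.064, -0.001]
   [3.1, -13.4, 24.3, -0.018, 0.064, -0.001]
```

View pics/w3.png

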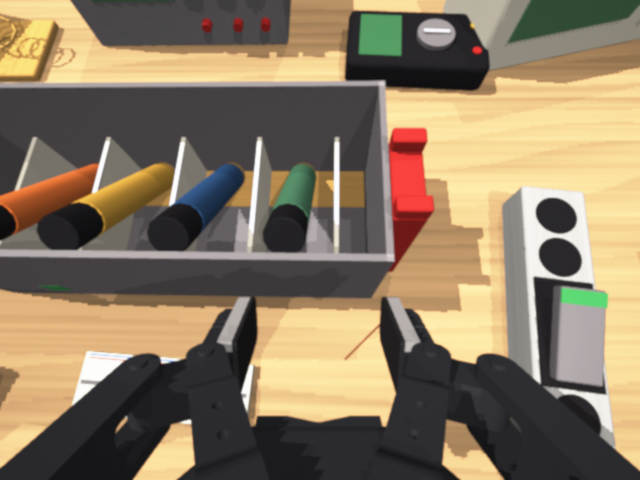

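Run:
```python
from h import *
plan([((495,-127.3,203),toolR(0,18),4),((528.4,-127.3,100.4),toolR(0,18),4)])
```

```text
-> [ 495.  -127.3  203. ]
   [11.1, -6.9, 6.3, -0.009, -0.082, 0.002]
   [11.6, -7.0, 5.3, -0.009, -0.082, 0.002]
   [12.0, -7.0, 4.3, -0.009, -0.082, 0.002]
   [12.3, -7.1, 3.3, -0.009, -0.082, 0.002]
-> [ 528.4 -127.3  100.4]
   [0.0, 0.0, 27.0, 0.0, 0.0, 0.0]
   [0.0, 0.0, 27.0, 0.0, 0.0, 0.0]
   [0.0, 0.0, 27.0, 0.0, 0.0, 0.0]
   [0.0, 0.0, 27.0, 0.0, 0.0, 0.0]
```

```bash
python3 -m pendant '[[90,11,-7,6,-0.009,-0.082,0.002],[90,12,-7,5,-0.009,-0.082,0.002],[90,12,-7,4,-0.009,-0.082,0.002],[90,12,-7,3,-0.009,-0.082,0.002],[90,0,0,0,0,0,0]]'
python3 - <<'E'
from h import *
st(); plan([((512,-127.3,151),toolR(0,18),2)])
p,d=get_image("wrist");cv2.imwrite("pics/w4.png",p[:,:,::-1])
E
```

```text
time_s: 4.6
eef_pos: [484.5, -136.3, 202.8]
tool_rot: [-0.006, 0.982, 0.002, 0.188]
contact_force: [-0.1, 1.0, -0.6]
gripper_width: 55.0
t 4.6 p [ 484.5 -136.3  202.8] F [-0.1  1.  -0.6] w 55.0
[[0.929, 0.007, 0.369], [0.002, -1.0, 0.013], [0.37, -0.011, -0.929]] [-0.39  0.17  2.15  0.32  0.5   0.92]
-> [ 512.  -127.3  151. ]
   [3.2, -4.1, 29.2, -0.006, -0.032, 0.001]
   [4.1, -4.3, 29.0, -0.006, -0.032, 0.001]
```

View pics/w4.png

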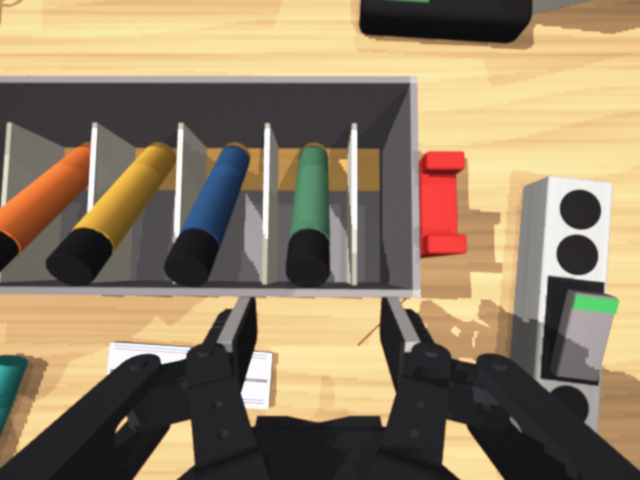

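```bash
python3 -m pendant '[[90,3,-4,29,-0.006,-0.032,0],[90,4,-4,29,-0.006,-0.032,0],[90,0,0,0,0,0,0]]'
python3 - <<'E'
from h import *
st(); plan([((528.4,-127.3,100.4),toolR(0,18),2)])
E
```

```text
time_s: 5.03
eef_pos: [507.9, -128.9, 147.8]
tool_rot: [-0.001, 0.988, 0.001, 0.155]
contact_force: [-0.2, 0.9, -0.3]
gripper_width: 54.9
t 5.03 p [ 507.9 -128.9  147.8] F [-0.2  0.9 -0.3] w 54.9
[[0.952, 0.002, 0.307], [0.002, -1.0, 0.001], [0.307, -0.001, -0.952]] [-0.33  0.31  2.11  0.24  0.44  1.04]
-> [ 528.4 -127.3  100.4]
   [2.5, -0.8, 25.7, -0.001, 0.001, 0.001]
   [2.4, -0.8, 25.7, -0.001, 0.001, 0.001]
```

```bash
python3 -m pendant '[[90,2.5,-1,26,0,0,0],[90,2.5,-1,25,0,0,0],[90,0,0,0,0,0,0]]'
python3 - <<'E'
from h import *
st(); plan([((528.4,-127.3,100.4),toolR(0,18),1)])
p,d=get_image("wrist");cv2.imwrite("pics/w5.png",p[:,:,::-1])
E
```

```text
time_s: 5.4
eef_pos: [525.8, -128.8, 100.9]
tool_rot: [-0.0, 0.988, 0.0, 0.156]
contact_force: [0.0, -0.3, 0.9]
gripper_width: 55.2
t 5.4 p [ 525.8 -128.8  100.9] F [ 0.  -0.3  0.9] w 55.2
[[0.951, 0.0, 0.308], [0.0, -1.0, 0.001], [0.308, -0.001, -0.951]] [-0.32  0.42  2.09  0.29  0.34  0.99]
-> [ 528.4 -127.3  100.4]
   [2.3, -1.5, 1.3, -0.001, 0.001, 0.0]
```

View pics/w5.png

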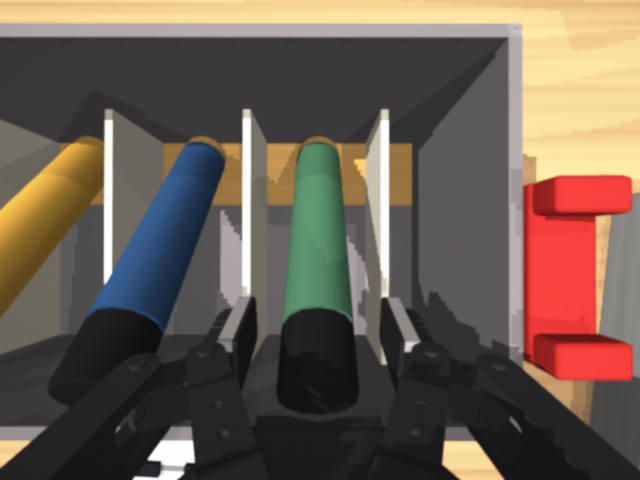

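Well centred on the head. Correct by 2 mm, close, then compute the arc.

```bash
cat >> h.py <<'E'
def arc(y,ths,lift=3,x_end=612,xw=632,L=None,dt=26.,n=1,g0=None):
    """upright arc: waypoints of TCP for stick angle th; tool tilt=th-dt; L = foot-to-grasp distance"""
    w=[]
    for i,th in enumerate(ths):
        t=np.radians(th); cx=min(xw-3-15*np.cos(t),1e9); 
        if th==0: cx=x_end
        cz=6+15*abs(np.sin(t))+lift
        g=np.array([cx-L*np.sin(t),y,cz+L*np.cos(t)])
        a=np.radians(th-dt); w.append((g+19*np.array([np.sin(a),0,-np.cos(a)]),toolR(0,th-dt),n))
    return plan(w)
E
python3 -m pendant '[[255,2,-1.5,1,0,0,0],[255,0,0,0,0,0,0],[255,0,0,0,0,0,0],[255,0,0,0,0,0,0]]'
python3 - <<'E'
from h import *
st(); arc(-127.3,[40,34,28,22,16,10,5,0],L=142)
E
```

```text
time_s: 5.95
eef_pos: [528.1, -128.1, 104.4]
tool_rot: [0.0, 0.987, -0.0, 0.158]
contact_force: [-0.0, -0.2, -2.0]
gripper_width: 28.5
t 5.95 p [ 528.1 -128.1  104.4] F [-0.  -0.2 -2. ] w 28.5
[[0.95, -0.0, 0.313], [0.0, -1.0, -0.001], [0.313, 0.001, -0.95]] [-0.31  0.42  2.09  0.29  0.34  1.  ]
-> [ 530.8 -127.3  109. ]
   [4.1, -0.8, -3.5, 0.001, -0.074, 0.0]
-> [ 539.8 -127.3  116.3]
   [10.5, 0.0, -4.9, 0.0, -0.105, 0.0]
-> [ 549.8 -127.3  122.4]
   [10.7, 0.0, -4.7, 0.0, -0.105, 0.0]
-> [ 560.6 -127.3  127.3]
   [11.0, 0.0, -4.5, 0.0, -0.105, 0.0]
-> [ 572.1 -127.3  130.9]
   [11.3, 0.0, -4.4, 0.0, -0.105, 0.0]
-> [ 584.3 -127.3  133.2]
   [11.6, 0.0, -4.3, 0.0, -0.105, 0.0]
-> [ 594.9 -127.3  134. ]
   [9.9, 0.0, -3.7, 0.0, -0.087, 0.0]
-> [ 603.7 -127.3  133.9]
   [8.3, 0.0, -3.1, 0.0, -0.087, 0.0]
```

Run:
```python
from h import *
p,d=get_image("wrist");cv2.imwrite("pics/w6.png",p[:,:,::-1])
st()
```

```text
t 6.0 p [ 528.1 -128.1  104.3] F [ 0.6 -0.3 -1.9] w 28.3
[[0.95, -0.0, 0.313], [0.0, -1.0, -0.001], [0.313, 0.001, -0.95]] [-0.31  0.42  2.09  0.29  0.34  1.  ]
```

View pics/w6.png

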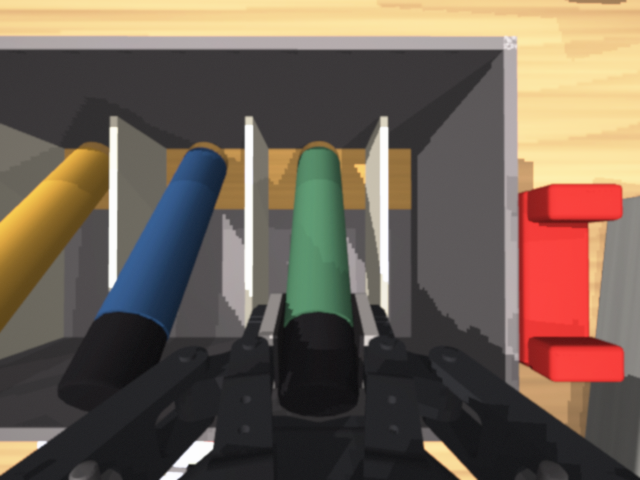

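```bash
python3 -m pendant '[[255,4,-0.8,-3.5,0,-0.074,0],[255,10.5,0,-5,0,-0.105,0],[255,10.7,0,-4.7,0,-0.105,0]]'
python3 - <<'E'
from h import *
st(); arc(-127.3,[22,16,10,5,0],L=142)
p,d=get_image("wrist");cv2.imwrite("pics/w7.png",p[:,:,::-1])
p,d=get_image("side");cv2.imwrite("pics/sd7.png",cv2.resize(p[120:320,200:440,::-1],None,fx=3,fy=3))
E
```

```text
time_s: 6.38
eef_pos: [548.1, -127.8, 123.1]
tool_rot: [0.001, 1.0, -0.001, 0.013]
contact_force: [0.6, 0.1, -1.2]
gripper_width: 28.7
t 6.38 p [ 548.1 -127.8  123.1] F [ 0.6  0.1 -1.2] w 28.7
[[1.0, -0.003, 0.025], [-0.003, -1.0, -0.002], [0.025, 0.002, -1.0]] [-0.25  0.47  1.86  0.01  0.79  1.32]
-> [ 560.6 -127.3  127.3]
   [12.6, -0.5, -3.9, 0.002, -0.095, -0.003]
-> [ 572.1 -127.3  130.9]
   [11.3, 0.0, -4.4, 0.0, -0.105, 0.0]
-> [ 584.3 -127.3  133.2]
   [11.6, 0.0, -4.3, 0.0, -0.105, 0.0]
-> [ 594.9 -127.3  134. ]
   [9.9, 0.0, -3.7, 0.0, -0.087, 0.0]
-> [ 603.7 -127.3  133.9]
   [8.3, 0.0, -3.1, 0.0, -0.087, 0.0]
```

View pics/w7.png

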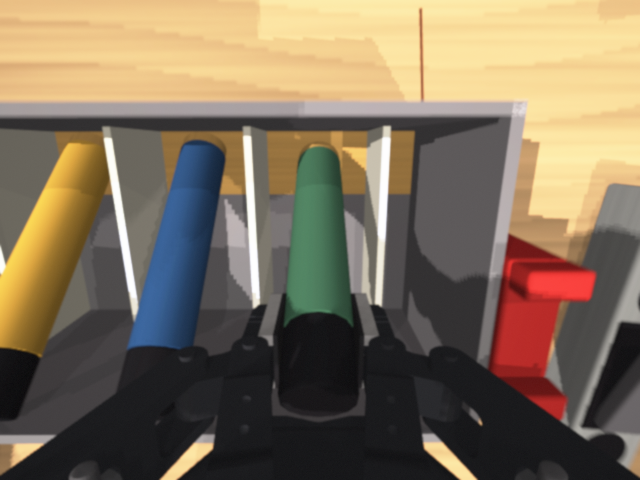

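View pics/sd7.png

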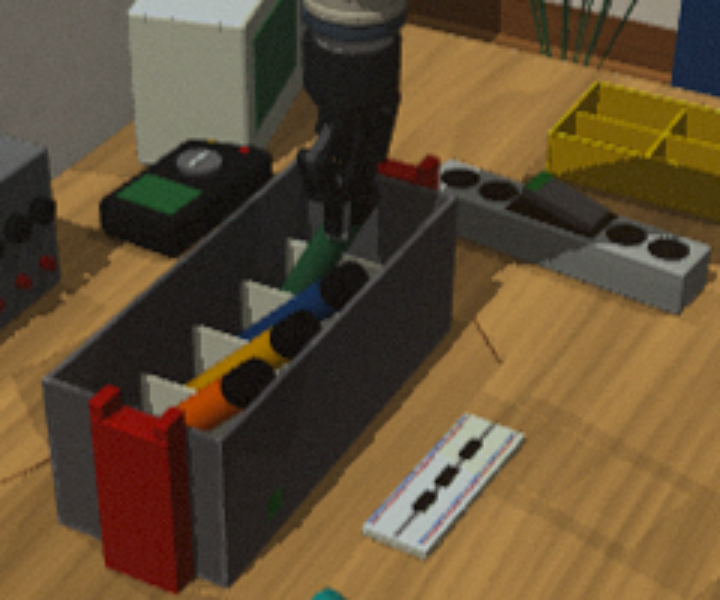

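Working well. Continue the arc.

```bash
python3 -m pendant '[[255,12.6,-0.5,-4,0,-0.095,0],[255,11.3,0,-4.4,0,-0.105,0],[255,11.6,0,-4.3,0,-0.105,0],[255,9.9,0,-3.7,0,-0.087,0]]'
python3 - <<'E'
from h import *
st(); arc(-127.3,[0],L=142)
p,d=get_image("wrist");cv2.imwrite("pics/w8.png",p[:,:,::-1])
p,d=get_image("side");cv2.imwrite("pics/sd8.png",cv2.resize(p[120:320,200:440,::-1],None,fx=3,fy=3))
E
```

```text
time_s: 6.98
eef_pos: [594.2, -126.5, 133.0]
tool_rot: [-0.001, 0.983, -0.0, -0.184]
contact_force: [0.1, 0.2, -1.1]
gripper_width: 28.8
t 6.97 p [ 594.2 -126.5  133. ] F [ 0.1  0.2 -1.1] w 28.8
[[0.932, -0.001, -0.362], [-0.0, -1.0, 0.001], [-0.362, -0.001, -0.932]] [-0.2   0.68  1.48 -0.07  1.34  1.41]
-> [ 603.7 -127.3  133.9]
   [8.5, 0.8, -4.3, -0.001, -0.083, -0.0]
```

View pics/w8.png

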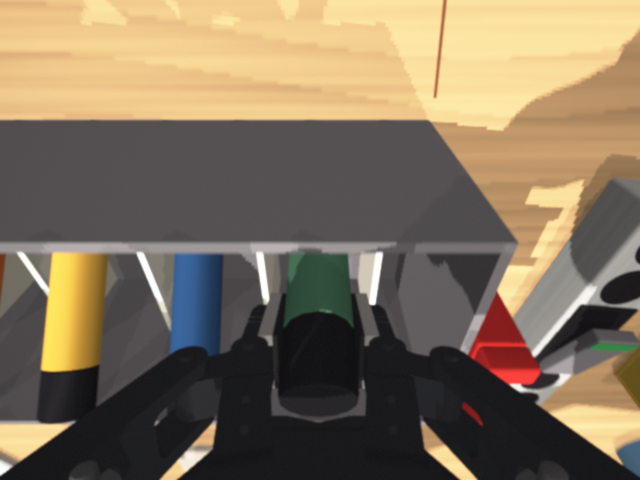

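View pics/sd8.png

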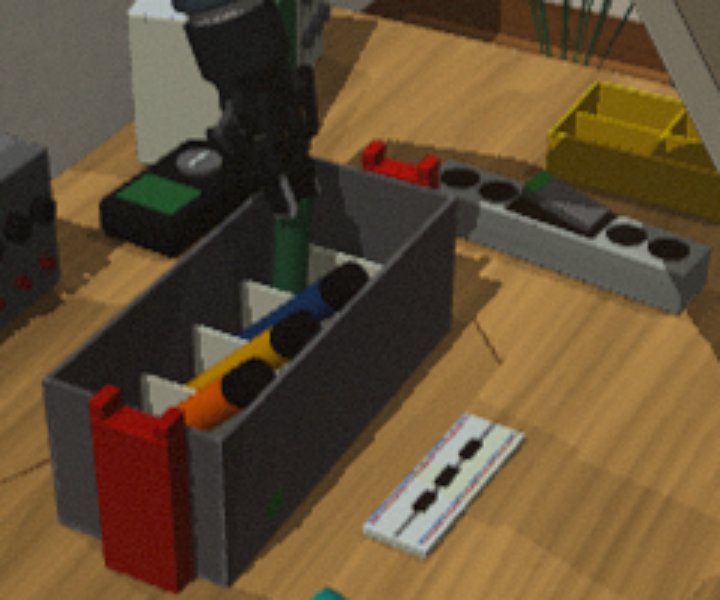

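```bash
cat >> h.py <<'E'
HUE={'green':(55,95),'blue':(100,125),'yellow':(18,30),'orange':(5,16)}
def axis(nm,yc,cams=("scene","side"),zmin=72,smin=90):
    """cylinder-axis points: per z slab, fit centre of r=15 circle to surface points"""
    from scipy.optimize import least_squares
    res={}
    for n in cams:
        p,d=get_image(n);W=cloud(n,d);hsv=cv2.cvtColor(p,cv2.COLOR_RGB2HSV);H,S=hsv[...,0].astype(int),hsv[...,1]
        m=(H>=HUE[nm][0])&(H<=HUE[nm][1])&(S>smin)&(abs(W[...,1]-yc)<35)&(abs(W[...,0]-562)<72)&(W[...,2]>zmin)&(W[...,2]<175)
        m=cv2.erode(m.astype(np.uint8),np.ones((3,3)))>0
        q=W[m]
        if len(q)<40: print(nm,n,"few",len(q)); continue
        z0=np.median(q[:,2])
        def f(a):
            ax=np.array([a[2],a[3],1.]);ax/=np.linalg.norm(ax); v=q-np.array([a[0],a[1],z0])
            return np.linalg.norm(v-np.outer(v@ax,ax),axis=1)-15
        s=least_squares(f,[615,yc,0,0],loss='soft_l1',f_scale=1)
        print(nm,n,len(q),"z",q[:,2].min().round(),q[:,2].max().round(),"axis@z0",round(z0,1),s.x[:2].round(1),"tilt deg x,y",np.degrees(np.arctan(s.x[2:])).round(1),"rms",np.sqrt(np.mean(f(s.x)**2)).round(2))
E
python3 -m pendant '[[255,8.5,0.8,-4.3,0,-0.083,0],[255,0,0,0,0,0,0]]'
python3 - <<'E'
from h import *
st(); axis('green',-127)
E
```

```text
time_s: 7.32
eef_pos: [603.2, -127.1, 132.7]
tool_rot: [-0.001, 0.974, 0.001, -0.224]
contact_force: [1.8, -0.4, 4.9]
gripper_width: 29.0
t 7.33 p [ 603.2 -127.1  132.7] F [ 1.8 -0.4  4.9] w 29.0
[[0.899, 0.0, -0.437], [0.002, -1.0, 0.002], [-0.437, -0.003, -0.899]] [-0.19  0.74  1.4  -0.08  1.45  1.41]
green scene 136 z 76.0 125.0 axis@z0 100.7 [ 610.  -127.4] tilt deg x,y [0.4 0.4] rms 1.25
green side 99 z 75.0 138.0 axis@z0 96.6 [ 608.3 -128.9] tilt deg x,y [-4.4  0.9] rms 2.32
```

```bash
python3 -m pendant '[[150,0,0,0,0,0,0],[90,0,0,0,0,0,0],[90,0,0,-20,0,0,0],[90,0,0,-50,0,0,0],[90,0,0,0,0,0,0]]'
python3 - <<'E'
from h import *
st(); axis('green',-127)
p,d=get_image("side");cv2.imwrite("pics/sd9.png",cv2.resize(p[120:320,200:440,::-1],None,fx=3,fy=3))
plan([((495,-48,200),toolR(0,18),6),((511.8,-47.8,151),toolR(0,18),2)])
E
```

```text
time_s: 8.05
eef_pos: [630.3, -127.0, 195.8]
tool_rot: [-0.003, 0.974, 0.001, -0.224]
contact_force: [0.3, 0.2, -1.0]
gripper_width: 55.0
t 8.05 p [ 630.3 -127.   195.8] F [ 0.3  0.2 -1. ] w 55.0
[[0.899, -0.0, -0.437], [0.002, -1.0, 0.005], [-0.437, -0.006, -0.899]] [-0.18  0.71  1.3  -0.07  1.58  1.4 ]
green scene 243 z 73.0 147.0 axis@z0 115.2 [ 609.  -127.7] tilt deg x,y [0.4 0.3] rms 1.12
green side 144 z 76.0 142.0 axis@z0 112.9 [ 608.4 -128.4] tilt deg x,y [3.3 1.1] rms 2.28
-> [495. -48. 200.]
   [-20.2, -13.1, 8.6, -0.001, 0.129, -0.0]
   [-21.1, -13.1, 5.9, -0.001, 0.129, -0.0]
   [-21.7, -13.1, 3.1, -0.001, 0.129, -0.0]
   [-21.9, -13.1, 0.2, -0.001, 0.129, -0.0]
   [-21.8, -13.1, -2.6, -0.001, 0.129, -0.0]
   [-21.3, -13.1, -5.4, -0.001, 0.129, -0.0]
-> [511.8 -47.8 151. ]
   [0.4, -0.1, 25.9, 0.0, 0.0, 0.0]
   [0.4, -0.1, 25.9, 0.0, 0.0, 0.0]
```

View pics/sd9.png

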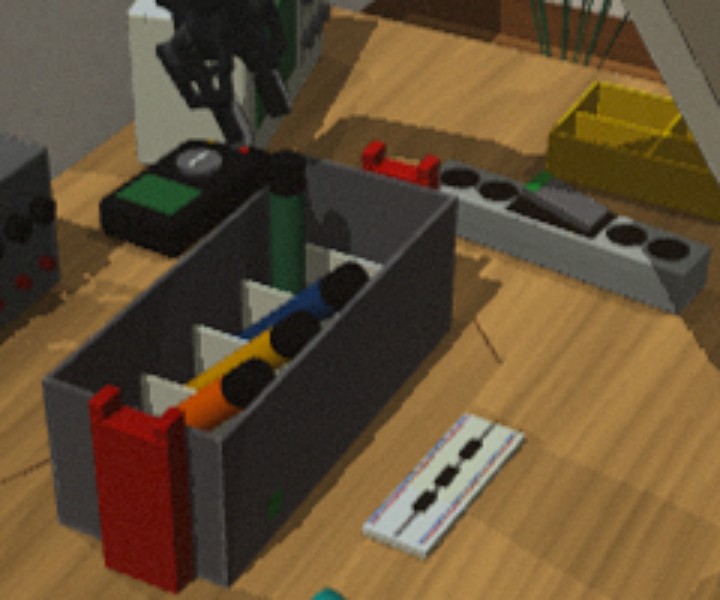

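```bash
python3 -m pendant '[[90,0,0,-30,0,0,0],[90,-20,-13,10,0,0.129,0],[90,-21,-13,10,0,0.129,0],[90,-22,-13,8,0,0.129,0],[90,-22,-13,4,0,0.129,0]]';  python3 -m pendant '[[90,-22,-13,2,0,0.129,0],[90,-21,-13,2,0,0.129,0],[90,0,0,0,0,0,0]]'
python3 - <<'E'
from h import *
st()
plan([((511.8,-47.8,151),toolR(0,18),3),((528.4,-47.8,100.4),toolR(0,18),2)])
E
```

```text
time_s: 8.82
eef_pos: [544.7, -73.4, 202.5]
tool_rot: [-0.005, 1.0, -0.001, 0.029]
contact_force: [1.1, -0.0, 0.9]
gripper_width: 55.3
time_s: 9.2
eef_pos: [491.6, -45.1, 188.9]
tool_rot: [-0.005, 0.988, -0.002, 0.157]
contact_force: [1.1, 0.5, 0.5]
gripper_width: 55.1
t 9.2 p [491.6 -45.1 188.9] F [1.1 0.5 0.5] w 55.1
[[0.951, -0.003, 0.311], [-0.006, -1.0, 0.009], [0.31, -0.01, -0.951]] [-0.15  0.19  2.15  0.11  0.5   1.33]
-> [511.8 -47.8 151. ]
   [2.5, 1.0, 14.1, -0.003, -0.001, -0.002]
   [2.5, 1.0, 14.1, -0.003, -0.001, -0.002]
   [2.5, 0.9, 14.1, -0.003, -0.001, -0.002]
-> [528.4 -47.8 100.4]
   [0.1, 0.0, 26.6, 0.0, 0.0, 0.0]
   [0.1, 0.0, 26.6, 0.0, 0.0, 0.0]
```

```bash
python3 -m pendant '[[90,3.5,1,20,0,0,0],[90,3.5,1,22,0,0,0],[90,0,1,0,0,0,0]]'
python3 - <<'E'
from h import *
st()
plan([((530,-47.8,99),toolR(0,18),2)])
p,d=get_image("wrist");cv2.imwrite("pics/w10.png",p[:,:,::-1])
E
```

```text
time_s: 9.57
eef_pos: [510.9, -48.0, 149.5]
tool_rot: [-0.005, 0.988, -0.002, 0.156]
contact_force: [-0.5, -0.6, -1.1]
gripper_width: 55.3
t 9.57 p [510.9 -48.  149.5] F [-0.5 -0.6 -1.1] w 55.3
[[0.951, -0.003, 0.308], [-0.006, -1.0, 0.009], [0.308, -0.01, -0.951]] [-0.15  0.29  2.13  0.14  0.41  1.31]
-> [530.  -47.8  99. ]
   [1.3, 0.1, 27.0, -0.004, 0.0, -0.003]
   [1.3, 0.0, 27.0, -0.004, 0.0, -0.003]
```

View pics/w10.png

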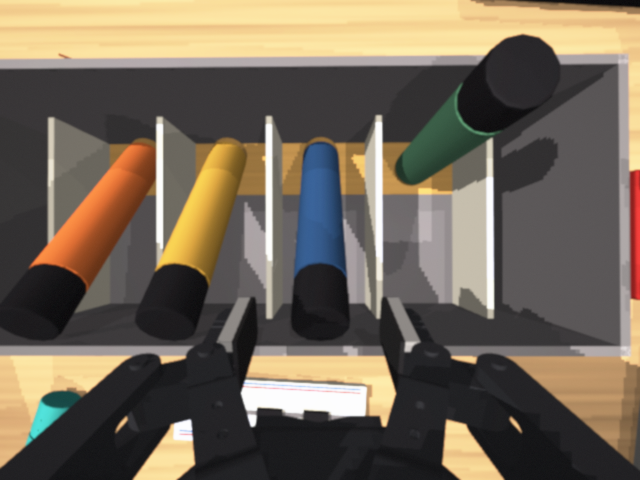

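```bash
python3 -m pendant '[[90,1.5,0,27,0,0,0],[90,2,0,27,0,0,0],[90,0,0,0,0,0,0],[255,0,0,0,0,0,0],[255,0,0,0,0,0,0]]'; python3 -m pendant '[[255,0,0,0,0,0,0]]'
python3 - <<'E'
from h import *
st(); arc(-48,[40,34,28,22,16,10,5,0],L=142)
E
```

```text
time_s: 10.25
eef_pos: [532.6, -48.3, 102.8]
tool_rot: [-0.005, 0.987, -0.003, 0.158]
contact_force: [0.9, 0.5, -2.0]
gripper_width: 28.8
time_s: 10.38
eef_pos: [532.7, -48.4, 103.6]
tool_rot: [-0.005, 0.987, -0.003, 0.158]
contact_force: [-0.1, -0.1, -2.9]
gripper_width: 28.5
t 10.38 p [532.7 -48.4 103.6] F [-0.1 -0.1 -2.9] w 28.5
[[0.95, -0.004, 0.313], [-0.006, -1.0, 0.008], [0.313, -0.01, -0.95]] [-0.14  0.41  2.12  0.17  0.31  1.28]
-> [530.8 -48.  109. ]
   [-0.1, -0.4, -5.7, -0.008, -0.074, -0.006]
-> [539.8 -48.  116.3]
   [10.5, 0.0, -4.9, 0.0, -0.105, 0.0]
-> [549.8 -48.  122.4]
   [10.7, 0.0, -4.7, 0.0, -0.105, 0.0]
-> [560.6 -48.  127.3]
   [11.0, 0.0, -4.5, 0.0, -0.105, 0.0]
-> [572.1 -48.  130.9]
   [11.3, 0.0, -4.4, 0.0, -0.105, 0.0]
-> [584.3 -48.  133.2]
   [11.6, 0.0, -4.3, 0.0, -0.105, 0.0]
-> [594.9 -48.  134. ]
   [9.9, 0.0, -3.7, 0.0, -0.087, 0.0]
-> [603.7 -48.  133.9]
   [8.3, 0.0, -3.1, 0.0, -0.087, 0.0]
```

Run:
```python
from h import *
arc(-48,[40,34,28,22,16,10,5,0],L=138.5)
```

```text
-> [533.1 -48.  106.3]
   [1.2, -0.4, -2.5, -0.008, -0.074, -0.006]
-> [541.8 -48.  113.4]
   [10.1, 0.0, -4.8, 0.0, -0.105, 0.0]
-> [551.4 -48.  119.3]
   [10.4, 0.0, -4.5, 0.0, -0.105, 0.0]
-> [561.9 -48.  124.1]
   [10.6, 0.0, -4.4, 0.0, -0.105, 0.0]
-> [573.1 -48.  127.6]
   [11.0, 0.0, -4.3, 0.0, -0.105, 0.0]
-> [584.9 -48.  129.7]
   [11.3, 0.0, -4.2, 0.0, -0.105, 0.0]
-> [595.2 -48.  130.5]
   [9.6, 0.0, -3.6, 0.0, -0.087, 0.0]
-> [603.7 -48.  130.4]
   [8.0, 0.0, -2.9, 0.0, -0.087, 0.0]
```

```bash
python3 -m pendant '[[255,1.2,-0.4,-3,-0.004,-0.074,-0.004],[255,10.2,0,-5,-0.004,-0.105,-0.002],[255,10.4,0,-4.6,0,-0.105,0],[255,10.6,0,-4.4,0,-0.105,0]]'; python3 -m pendant '[[255,11,0,-4.3,0,-0.105,0],[255,11.3,0,-4.2,0,-0.105,0],[255,9.6,0,-3.6,0,-0.087,0]]'
python3 - <<'E'
from h import *
st(); arc(-48,[0],L=138.5)
E
```

```text
time_s: 10.88
eef_pos: [560.4, -48.7, 128.2]
tool_rot: [0.001, 0.999, -0.001, -0.04]
contact_force: [0.3, -0.0, -3.0]
gripper_width: 28.5
time_s: 11.25
eef_pos: [595.2, -48.9, 136.7]
tool_rot: [0.001, 0.982, -0.001, -0.191]
contact_force: [1.3, 0.1, -2.7]
gripper_width: 28.3
t 11.25 p [595.2 -48.9 136.7] F [ 1.3  0.1 -2.7] w 28.3
[[0.927, -0.002, -0.374], [-0.002, -1.0, -0.002], [-0.374, 0.003, -0.927]] [-0.08  0.67  1.49 -0.03  1.36  1.5 ]
-> [603.7 -48.  130.4]
   [10.2, -0.9, 2.7, 0.002, -0.07, -0.002]
```

```bash
python3 -m pendant '[[255,9.5,-0.9,-1,0,-0.065,0],[255,0,0,0,0,0,0]]'
python3 - <<'E'
from h import *
st(); axis('blue',-48); plan([((604.5,-48,133),toolR(0,-26),1)])
E
```

```text
time_s: 11.5
eef_pos: [605.8, -48.0, 133.4]
tool_rot: [0.001, 0.975, -0.001, -0.223]
contact_force: [0.4, -0.1, -3.0]
gripper_width: 28.4
t 11.5 p [605.8 -48.  133.4] F [ 0.4 -0.1 -3. ] w 28.4
[[0.901, -0.001, -0.435], [-0.003, -1.0, -0.002], [-0.435, 0.003, -0.901]] [-0.08  0.73  1.42 -0.04  1.44  1.51]
blue scene 158 z 75.0 121.0 axis@z0 101.5 [609.3 -48.9] tilt deg x,y [ 1.9 -0.4] rms 1.04
blue side 175 z 75.0 144.0 axis@z0 105.6 [608.8 -49.7] tilt deg x,y [-0.3  2.3] rms 2.15
-> [604.5 -48.  133. ]
   [0.3, -0.1, 1.1, 0.002, -0.004, -0.003]
```

```bash
python3 -m pendant '[[255,0.9,0,1.8,0,0,0]]'; python3 -m pendant '[[255,0.7,0,1.4,0,0,0]]';python3 -m pendant '[[255,0,0,0,0,0,0]]'
```

```text
time_s: 11.72
eef_pos: [604.2, -48.1, 132.6]
tool_rot: [0.001, 0.975, -0.001, -0.222]
contact_force: [0.9, 0.4, -2.5]
gripper_width: 28.2
time_s: 11.85
eef_pos: [603.6, -48.2, 131.4]
tool_rot: [0.001, 0.975, -0.001, -0.222]
contact_force: [0.5, -1.6, -3.3]
gripper_width: 28.2
time_s: 11.98
eef_pos: [603.2, -48.2, 131.6]
tool_rot: [0.001, 0.975, -0.001, -0.222]
contact_force: [0.5, -0.1, -2.0]
gripper_width: 28.1
```

```bash
python3 -m pendant '[[255,1,0,1.8,0,0,0]]'; python3 -m pendant '[[255,0.5,0,0.9,0,0,0]]';python3 -m pendant '[[255,0.5,0,0.9,0,0,0]]'
```

```text
time_s: 12.1
eef_pos: [603.4, -48.3, 129.9]
tool_rot: [0.001, 0.975, -0.001, -0.222]
contact_force: [0.8, -0.7, -2.1]
gripper_width: 28.4
time_s: 12.22
eef_pos: [603.6, -48.3, 129.3]
tool_rot: [0.001, 0.975, -0.001, -0.222]
contact_force: [0.1, 0.7, 4.5]
gripper_width: 28.2
time_s: 12.35
eef_pos: [603.9, -48.3, 129.3]
tool_rot: [0.001, 0.975, -0.001, -0.222]
contact_force: [-0.5, -0.4, 8.2]
gripper_width: 28.3
```

Contact at 129.3 as predicted. Release, retreat, go to yellow.

```bash
python3 -m pendant '[[150,0,0,0,0,0,0],[90,0,0,0,0,0,0],[90,0,0,-20,0,0,0],[90,0,0,-50,0,0,0],[90,0,0,-30,0,0,0]]'; python3 -m pendant '[[90,-20,-13,10,0,0.129,0],[90,-21,-13,10,0,0.129,0],[90,-22,-13,8,0,0.129,0],[90,-22,-13,4,0,0.129,0]]';  python3 -m pendant '[[90,-22,-13,2,0,0.129,0],[90,-21,-13,2,0,0.129,0],[90,0,0,0,0,0,0]]'
python3 - <<'E'
from h import *
st()
plan([((511.8,29,151),toolR(0,18),3)])
p,d=get_image("wrist");cv2.imwrite("pics/w11.png",p[:,:,::-1])
E
```

```text
time_s: 12.98
eef_pos: [646.0, -48.0, 218.8]
tool_rot: [0.001, 0.974, -0.001, -0.225]
contact_force: [0.5, -1.3, 0.2]
gripper_width: 55.1
time_s: 13.48
eef_pos: [559.5, 4.5, 209.4]
tool_rot: [0.001, 0.999, -0.002, 0.043]
contact_force: [0.5, 0.2, -0.1]
gripper_width: 55.3
time_s: 13.85
eef_pos: [511.6, 31.9, 198.4]
tool_rot: [0.001, 0.985, -0.001, 0.175]
contact_force: [0.3, -0.5, -0.1]
gripper_width: 55.2
t 13.85 p [511.6  31.9 198.4] F [ 0.3 -0.5 -0.1] w 55.2
[[0.939, -0.002, 0.344], [-0.002, -1.0, -0.003], [0.344, 0.002, -0.939]] [ 0.05  0.19  2.13 -0.04  0.48  1.66]
-> [511.8  29.  151. ]
   [-5.4, 0.9, 14.9, 0.001, -0.012, -0.001]
   [-5.2, 1.0, 14.9, 0.001, -0.012, -0.001]
   [-5.0, 1.0, 15.0, 0.001, -0.012, -0.001]
```

View pics/w11.png

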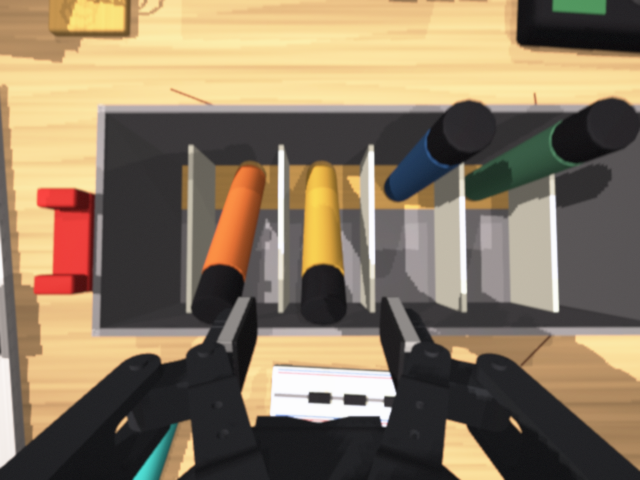

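```bash
python3 -m pendant '[[90,-5.5,1,18,0,-0.012,0],[90,-5.2,1,18,0,-0.012,0],[90,-4,1,14,0,-0.012,0],[90,0,0,0,0,0,0]]'
python3 - <<'E'
from h import *
st()
plan([((529,29,99),toolR(0,18),2)])
E
```

```text
time_s: 14.4
eef_pos: [523.8, 27.6, 145.5]
tool_rot: [0.001, 0.987, -0.002, 0.158]
contact_force: [-1.2, -0.3, 0.8]
gripper_width: 55.6
t 14.4 p [523.8  27.6 145.5] F [-1.2 -0.3  0.8] w 55.6
[[0.95, -0.004, 0.313], [-0.003, -1.0, -0.003], [0.313, 0.002, -0.95]] [ 0.04  0.31  2.12 -0.04  0.4   1.65]
-> [529.  29.  99.]
   [-4.8, -0.7, 22.9, 0.002, -0.002, -0.002]
   [-4.8, -0.7, 22.9, 0.002, -0.002, -0.002]
```

```bash
python3 -m pendant '[[90,-6,-0.7,23,0,0,0],[90,-5,-0.7,23,0,0,0],[90,0,0,0,0,0,0]]'
python3 - <<'E'
from h import *
st()
plan([((529,29,99),toolR(0,18),1)])
p,d=get_image("wrist");cv2.imwrite("pics/w12.png",p[:,:,::-1])
E
```

```text
time_s: 14.78
eef_pos: [530.4, 28.5, 97.6]
tool_rot: [0.001, 0.987, -0.002, 0.159]
contact_force: [-0.0, 0.9, -0.2]
gripper_width: 55.1
t 14.78 p [530.4  28.5  97.6] F [-0.   0.9 -0.2] w 55.1
[[0.949, -0.005, 0.314], [-0.004, -1.0, -0.003], [0.314, 0.002, -0.949]] [ 0.04  0.42  2.13 -0.06  0.28  1.67]
-> [529.  29.  99.]
   [-0.8, -0.5, -1.7, 0.003, -0.006, -0.004]
```

View pics/w12.png

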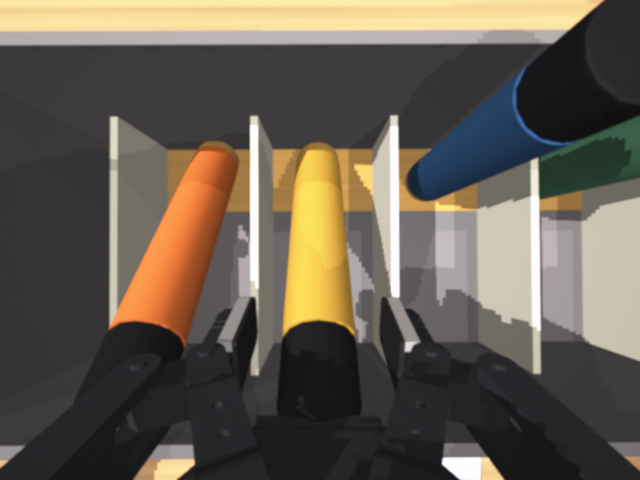

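```bash
python3 -m pendant '[[255,-1,-0.5,-1.5,0,0,0],[255,0,0,0,0,0,0],[255,0,0,0,0,0,0],[255,0,0,0,0,0,0]]'
python3 - <<'E'
from h import *
st();o=get_obs();g=o['eef_pos']-19*rot(o['tool_rot'])[:,2]
L=142-((g-np.array([522.2,0,122.4]))@np.array([.695,0,-.719])); print(L)
arc(29,[40,34,28,22,16,10,5,0],L=L)
E
```

```text
time_s: 15.32
eef_pos: [530.5, 29.1, 102.4]
tool_rot: [0.001, 0.987, -0.002, 0.162]
contact_force: [-0.0, 0.8, -0.7]
gripper_width: 28.9
t 15.32 p [530.5  29.1 102.4] F [-0.   0.8 -0.7] w 28.9
[[0.948, -0.005, 0.319], [-0.004, -1.0, -0.003], [0.319, 0.002, -0.948]] [ 0.04  0.41  2.13 -0.06  0.28  1.67]
139.01317530600843
-> [532.7  29.  106.7]
   [3.6, 0.1, -3.4, 0.003, -0.08, -0.004]
-> [541.5  29.  113.8]
   [10.2, 0.0, -4.8, 0.0, -0.105, 0.0]
-> [551.2  29.  119.8]
   [10.4, 0.0, -4.6, 0.0, -0.105, 0.0]
-> [561.7  29.  124.6]
   [10.7, 0.0, -4.4, 0.0, -0.105, 0.0]
-> [573.   29.  128.1]
   [11.0, 0.0, -4.3, 0.0, -0.105, 0.0]
-> [584.9  29.  130.2]
   [11.3, 0.0, -4.2, 0.0, -0.105, 0.0]
-> [595.1  29.  131.1]
   [9.7, 0.0, -3.6, 0.0, -0.087, 0.0]
-> [603.7  29.  130.9]
   [8.0, 0.0, -3.0, 0.0, -0.087, 0.0]
```

```bash
python3 -m pendant '[[255,3.6,0,-3.5,0.002,-0.08,-0.002],[255,10.2,0,-4.8,0,-0.105,0],[255,10.4,0,-4.4,0,-0.105,0],[255,10.7,0,-4.2,0,-0.105,0]]'; python3 -m pendant '[[255,11,0,-4,0,-0.105,0],[255,11.3,0,-4,0,-0.105,0],[255,9.6,0,-3.2,0,-0.087,0]]'
python3 - <<'E'
from h import *
st(); arc(29,[0],L=139)
E
```

```text
time_s: 15.82
eef_pos: [561.5, 29.3, 126.5]
tool_rot: [-0.0, 0.999, -0.001, -0.04]
contact_force: [-0.2, -0.4, -3.5]
gripper_width: 28.6
time_s: 16.2
eef_pos: [596.9, 29.3, 133.0]
tool_rot: [-0.0, 0.982, -0.001, -0.19]
contact_force: [1.0, 0.6, -1.8]
gripper_width: 28.6
t 16.2 p [596.9  29.3 133. ] F [ 1.   0.6 -1.8] w 28.6
[[0.928, -0.002, -0.373], [-0.001, -1.0, 0.001], [-0.373, -0.001, -0.928]] [0.02 0.68 1.49 0.01 1.35 1.59]
-> [603.7  29.  130.9]
   [7.1, 0.3, -0.6, -0.001, -0.071, -0.001]
```

```bash
python3 -m pendant '[[255,7.1,0.3,-1,0,-0.062,0],[255,0,0,0,0,0,0]]'; python3 -m pendant '[[255,0.5,0,1,0,0,0]]'
python3 - <<'E'
from h import *
st(); axis('yellow',29)
E
```

```text
time_s: 16.45
eef_pos: [605.6, 28.9, 130.1]
tool_rot: [-0.001, 0.975, -0.001, -0.221]
contact_force: [-0.8, -0.2, -1.1]
gripper_width: 28.7
time_s: 16.58
eef_pos: [605.6, 29.0, 129.9]
tool_rot: [-0.001, 0.975, -0.001, -0.22]
contact_force: [-0.1, -0.2, 11.4]
gripper_width: 28.8
t 16.57 p [605.6  29.  129.9] F [-0.1 -0.2 11.4] w 28.8
[[0.903, -0.002, -0.43], [-0.001, -1.0, 0.001], [-0.43, -0.001, -0.903]] [0.02 0.73 1.43 0.01 1.43 1.59]
yellow scene 126 z 77.0 117.0 axis@z0 100.2 [612.1  28.3] tilt deg x,y [ 1.7 -0. ] rms 0.97
yellow side 199 z 76.0 147.0 axis@z0 103.7 [612.   28.2] tilt deg x,y [0.6 2.5] rms 1.74
```

Firm floor contact, nearly vertical. Release and move on to orange.

```bash
python3 -m pendant '[[150,0,0,0,0,0,0],[90,0,0,0,0,0,0],[90,0,0,-20,0,0,0],[90,0,0,-50,0,0,0],[90,0,0,-30,0,0,0]]'; python3 -m pendant '[[90,-23,-12,10,0,0.129,0],[90,-24,-12,10,0,0.129,0],[90,-25,-12,9,0,0.129,0],[90,-24,-12,6,0,0.129,0]]';  python3 -m pendant '[[90,-24,-11,6,0,0.129,0],[90,-23,-11,8,0,0.11,0],[90,0,0,0,0,0,0]]'
python3 - <<'E'
from h import *
st()
plan([((511.8,98.7,151),toolR(0,18),3)])
p,d=get_image("wrist");cv2.imwrite("pics/w13.png",p[:,:,::-1])
E
```

```text
time_s: 17.3
eef_pos: [645.1, 28.9, 220.8]
tool_rot: [-0.0, 0.975, -0.001, -0.222]
contact_force: [0.7, 1.0, -0.1]
gripper_width: 55.5
time_s: 17.8
eef_pos: [546.8, 77.7, 211.4]
tool_rot: [-0.001, 0.999, -0.002, 0.046]
contact_force: [0.6, -0.0, 0.2]
gripper_width: 55.5
time_s: 18.18
eef_pos: [495.9, 100.7, 190.1]
tool_rot: [-0.002, 0.986, -0.001, 0.168]
contact_force: [-0.2, -0.3, 0.9]
gripper_width: 55.3
t 18.18 p [495.9 100.7 190.1] F [-0.2 -0.3  0.9] w 55.3
[[0.943, -0.001, 0.332], [-0.002, -1.0, 0.003], [0.332, -0.003, -0.943]] [ 0.22  0.2   2.13 -0.15  0.48  1.91]
-> [511.8  98.7 151. ]
   [0.7, 0.7, 14.0, -0.001, -0.008, -0.001]
   [0.8, 0.7, 14.0, -0.001, -0.008, -0.001]
   [0.9, 0.7, 14.0, -0.001, -0.008, -0.001]
```

View pics/w13.png

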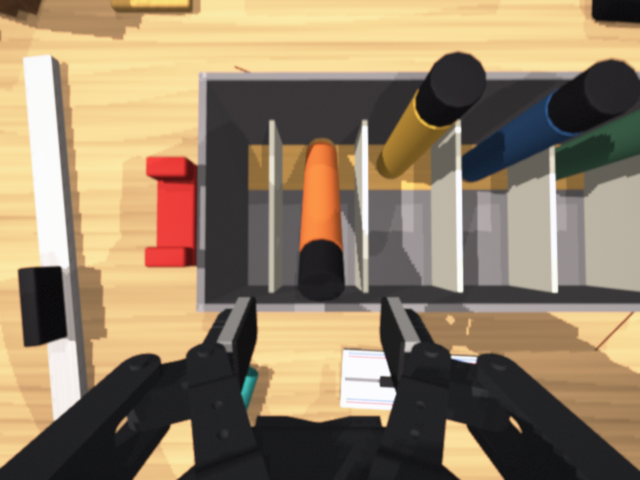

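```bash
python3 -m pendant '[[90,1,0.7,20,0,-0.008,0],[90,1,0.7,20,0,-0.008,0],[90,0,0,0,0,0,0]]'
python3 - <<'E'
from h import *
st()
plan([((529,98.7,99),toolR(0,18),2)])
E
```

```text
time_s: 18.6
eef_pos: [520.1, 99.9, 156.9]
tool_rot: [-0.002, 0.986, -0.002, 0.165]
contact_force: [-0.1, -0.6, -0.1]
gripper_width: 55.2
t 18.6 p [520.1  99.9 156.9] F [-0.1 -0.6 -0.1] w 55.2
[[0.946, -0.003, 0.325], [-0.004, -1.0, 0.004], [0.325, -0.005, -0.946]] [ 0.2   0.29  2.11 -0.15  0.42  1.9 ]
-> [529.   98.7  99. ]
   [-5.2, 0.7, 28.8, -0.002, -0.008, -0.002]
   [-4.9, 0.6, 28.9, -0.002, -0.008, -0.002]
```

```bash
python3 -m pendant '[[90,-6.5,0.7,28,0,-0.008,0],[90,-6,0.7,28,0,-0.008,0],[90,0,0,0,0,0,0]]'
python3 - <<'E'
from h import *
st()
plan([((529,98.7,99),toolR(0,18),1)])
p,d=get_image("wrist");cv2.imwrite("pics/w14.png",p[:,:,::-1])
E
```

```text
time_s: 18.98
eef_pos: [531.3, 98.6, 102.1]
tool_rot: [-0.003, 0.987, -0.003, 0.16]
contact_force: [-0.8, 0.8, -0.1]
gripper_width: 55.0
t 18.98 p [531.3  98.6 102.1] F [-0.8  0.8 -0.1] w 55.0
[[0.949, -0.004, 0.315], [-0.006, -1.0, 0.005], [0.315, -0.006, -0.949]] [ 0.19  0.42  2.1  -0.18  0.31  1.93]
-> [529.   98.7  99. ]
   [-3.1, -0.1, 2.2, -0.005, -0.006, -0.006]
```

View pics/w14.png

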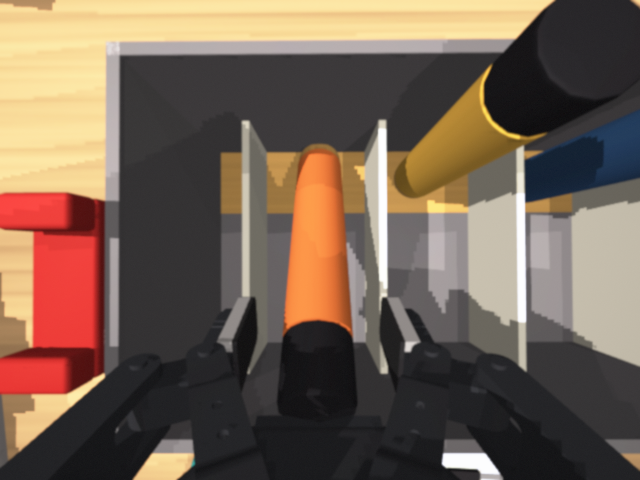

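```bash
python3 -m pendant '[[255,-3.5,0,2,0,0,0],[255,0,0,0,0,0,0],[255,0,0,0,0,0,0],[255,0,0,0,0,0,0]]'
python3 - <<'E'
from h import *
st();o=get_obs();g=o['eef_pos']-19*rot(o['tool_rot'])[:,2]
L=142-((g-np.array([522.2,0,122.4]))@np.array([.695,0,-.719])); print(L)
arc(98.7,[40,34,28,22,16,10,5,0],L=L)
E
```

```text
time_s: 19.52
eef_pos: [529.8, 98.8, 103.0]
tool_rot: [-0.003, 0.987, -0.003, 0.162]
contact_force: [1.5, 0.5, -5.3]
gripper_width: 28.3
t 19.52 p [529.8  98.8 103. ] F [ 1.5  0.5 -5.3] w 28.3
[[0.947, -0.005, 0.32], [-0.007, -1.0, 0.005], [0.32, -0.007, -0.947]] [ 0.19  0.41  2.11 -0.19  0.3   1.94]
139.9770435254827
-> [532.1  98.7 107.4]
   [3.6, 0.1, -3.4, -0.005, -0.081, -0.006]
-> [540.9  98.7 114.6]
   [10.3, 0.0, -4.8, 0.0, -0.105, 0.0]
-> [550.7  98.7 120.6]
   [10.5, 0.0, -4.6, 0.0, -0.105, 0.0]
-> [561.3  98.7 125.4]
   [10.8, 0.0, -4.4, 0.0, -0.105, 0.0]
-> [572.7  98.7 129. ]
   [11.1, 0.0, -4.3, 0.0, -0.105, 0.0]
-> [584.7  98.7 131.2]
   [11.4, 0.0, -4.3, 0.0, -0.105, 0.0]
-> [595.   98.7 132. ]
   [9.7, 0.0, -3.6, 0.0, -0.087, 0.0]
-> [603.7  98.7 131.9]
   [8.1, 0.0, -3.0, 0.0, -0.087, 0.0]
```

```bash
python3 -m pendant '[[255,3.6,0,-3.5,-0.002,-0.081,-0.004],[255,10.3,0,-4.8,0,-0.105,0],[255,10.5,0,-4.4,0,-0.105,0],[255,10.8,0,-4.2,0,-0.105,0]]'; python3 -m pendant '[[255,11,0,-4,0,-0.105,0],[255,11.3,0,-4,0,-0.105,0],[255,9.6,0,-3.2,0,-0.087,0]]'
python3 - <<'E'
from h import *
st(); arc(98.7,[0],L=140)
E
```

```text
time_s: 20.02
eef_pos: [562.3, 100.0, 128.1]
tool_rot: [-0.003, 0.999, 0.001, -0.038]
contact_force: [0.1, 0.3, -2.1]
gripper_width: 28.4
time_s: 20.4
eef_pos: [598.3, 100.4, 135.1]
tool_rot: [-0.004, 0.982, 0.002, -0.188]
contact_force: [0.1, 0.1, -1.4]
gripper_width: 28.0
t 20.4 p [598.3 100.4 135.1] F [ 0.1  0.1 -1.4] w 28.0
[[0.929, 0.002, -0.37], [0.005, -1.0, 0.006], [-0.369, -0.008, -0.929]] [0.12 0.68 1.48 0.05 1.36 1.67]
-> [603.7  98.7 131.9]
   [6.1, 1.7, 1.0, -0.006, -0.075, 0.005]
```

```bash
python3 -m pendant '[[255,6,0.7,0,-0.004,-0.066,0.003],[255,0,0,0,0,0,0]]'; python3 -m pendant '[[255,0.5,0,1,0,0,0]]'
python3 - <<'E'
from h import *
st(); axis('orange',100)
E
```

```text
time_s: 20.65
eef_pos: [606.1, 99.7, 132.2]
tool_rot: [-0.001, 0.975, 0.001, -0.221]
contact_force: [-1.7, -0.1, 0.2]
gripper_width: 28.3
time_s: 20.78
eef_pos: [606.1, 99.7, 132.1]
tool_rot: [-0.001, 0.976, 0.001, -0.22]
contact_force: [-1.9, -0.8, 10.9]
gripper_width: 28.2
t 20.77 p [606.1  99.7 132.1] F [-1.9 -0.8 10.9] w 28.2
[[0.903, 0.001, -0.429], [0.002, -1.0, 0.002], [-0.429, -0.003, -0.903]] [0.12 0.73 1.41 0.05 1.44 1.67]
orange scene 110 z 75.0 116.0 axis@z0 96.4 [611.5  98.9] tilt deg x,y [-0.2  1. ] rms 0.89
orange side 190 z 76.0 147.0 axis@z0 112.6 [611.7  98.6] tilt deg x,y [-3.1  0.4] rms 1.61
```

```bash
python3 -m pendant '[[150,0,0,0,0,0,0],[90,0,0,0,0,0,0],[90,0,0,-20,0,0,0],[90,0,0,-50,0,0,0],[60,0,0,-40,0,0,0]]'
python3 - <<'E'
from h import *
st()
for k,y in [('green',-127),('blue',-48),('yellow',29),('orange',99)]: 
    try: axis(k,y,cams=("side",))
    except Exception as e: print(k,e)
for n in ["scene","side"]:
    p,d=get_image(n);W=cloud(n,d);cv2.imwrite(f"pics/{n}20.png",p[:,:,::-1])
    hsv=cv2.cvtColor(p,cv2.COLOR_RGB2HSV);z=W[...,2]
    for nm,m in [("bar",(abs(z-12)<3)&(hsv[...,1]<60)),("block",(abs(z-46)<4)&(hsv[...,2]<60)),("heads",(abs(z-176)<6)&(hsv[...,2]<70)&(abs(W[...,0]-562)<76))]:
        N,L,S,C=cv2.connectedComponentsWithStats(m.astype(np.uint8),connectivity=8)
        for i in range(1,N):
            q=W[L==i]
            if S[i,4]>60 and ((nm=="heads") or (abs(q[:,0].mean()-476)<120 and abs(q[:,1].mean()-355)<120)): print(n,nm,C[i].round(),S[i,4],rect(q))
E
```

```text
time_s: 21.5
eef_pos: [649.7, 99.8, 231.5]
tool_rot: [-0.001, 0.975, 0.001, -0.222]
contact_force: [1.1, 0.4, -0.0]
gripper_width: 65.0
t 21.5 p [649.7  99.8 231.5] F [ 1.1  0.4 -0. ] w 65.0
[[0.902, 0.002, -0.433], [0.003, -1.0, 0.001], [-0.433, -0.002, -0.902]] [0.11 0.69 1.24 0.05 1.66 1.67]
green side few 24
blue side 176 z 82.0 146.0 axis@z0 118.6 [607.6 -51.3] tilt deg x,y [-1.1  2.5] rms 2.24
yellow side 259 z 74.0 148.0 axis@z0 111.1 [612.5  27.1] tilt deg x,y [-0.9  0.3] rms 2.15
orange side 250 z 78.0 146.0 axis@z0 116.2 [612.5  98.4] tilt deg x,y [-0.4  1.1] rms 1.61
scene bar [440. 413.] 3141 (array([439.8, 350.6]), array([414.6,  29.1]), 6.19)
scene block [430. 414.] 423 (array([478.5, 355. ]), array([69.2, 16.9]), 5.65)
scene heads [222. 202.] 171 (array([ 609.8, -126. ]), array([31.1, 27.8]), 65.62)
scene heads [239. 229.] 181 (array([608.6, -48.5]), array([29.9, 27.9]), 61.62)
scene heads [257. 261.] 217 (array([613.3,  29.3]), array([29.9, 28.3]), 88.41)
scene heads [274. 291.] 243 (array([616.9,  99.5]), array([27.3, 29.7]), 13.82)
side bar [244. 374.] 2452 (array([476.7, 355.6]), array([489.5,  32.9]), 6.07)
side block [230. 358.] 234 (array([475.9, 355.9]), array([69.7, 16.3]), 6.35)
side heads [295. 173.] 76 (array([ 609. , -126.2]), array([25.2, 39. ]), 64.72)
side heads [279. 187.] 92 (array([607.5, -48.5]), array([28.4, 30.8]), 30.8)
side heads [260. 202.] 96 (array([611.8,  27.6]), array([27.3, 34.5]), 32.53)
side heads [241. 217.] 97 (array([616. , 100.5]), array([25.1, 29.7]), 69.82)
```

View pics/scene20.png

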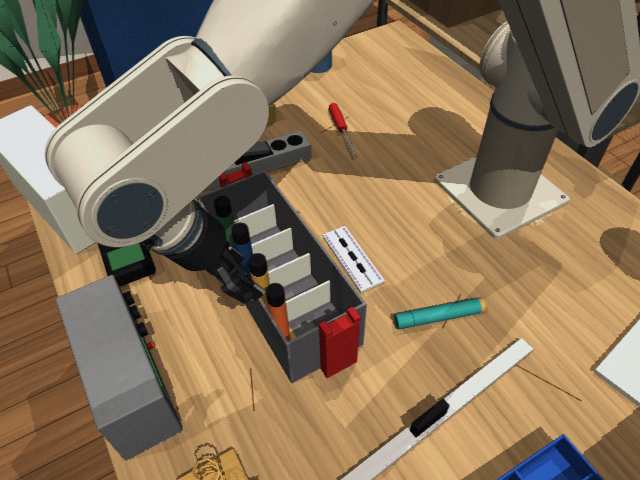

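View pics/side20.png

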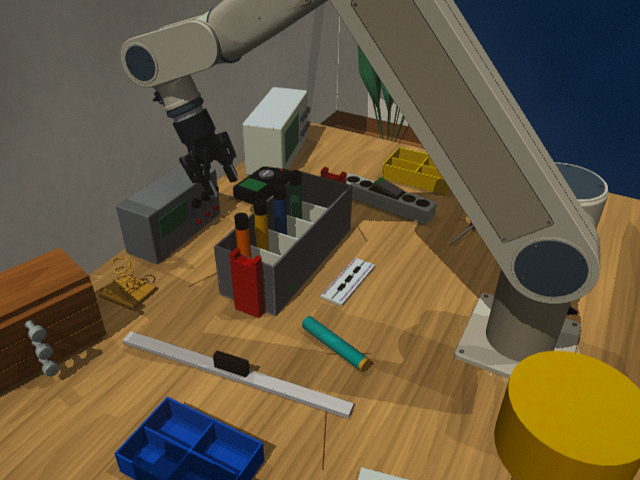

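Run:
```python
from h import *
plan([((600,250,260),toolR(3,-8),4),((478,355.5,200),toolR(6,0),4)])
```

```text
-> [600. 250. 260.]
   [-14.1, -37.6, -1.8, -0.004, 0.078, -0.012]
   [-13.5, -37.8, -3.0, -0.004, 0.078, -0.012]
   [-12.7, -37.9, -4.2, -0.004, 0.078, -0.012]
   [-11.9, -38.1, -5.3, -0.004, 0.078, -0.012]
-> [478.  355.5 200. ]
   [-26.7, -27.9, 18.9, -0.001, 0.035, -0.013]
   [-27.0, -28.3, 17.9, -0.001, 0.035, -0.013]
   [-27.2, -28.7, 17.0, -0.001, 0.035, -0.013]
   [-27.4, -29.0, 16.0, -0.001, 0.035, -0.013]
```

```bash
python3 -m pendant '[[60,-14,-37,-2,0,0.078,-0.012],[60,-14,-38,-3,0,0.078,-0.012],[60,-13,-38,-4,0,0.078,-0.012],[60,-12,-38,-5,0,0.078,-0.012]]';  python3 -m pendant '[[100,-27,-28,19,0,0.035,-0.013],[100,-27,-28,18,0,0.035,-0.013],[100,-27,-28,17,0,0.035,-0.013],[100,-27,-28,16,0,0.035,-0.013],[100,0,0,0,0,0,0]]'
cat >> h.py <<'E'
def barpose():
    for n in ["scene","side"]:
        p,d=get_image(n);W=cloud(n,d)
        hsv=cv2.cvtColor(p,cv2.COLOR_RGB2HSV);z=W[...,2]
        for nm,m in [("bar",(abs(z-12)<3)&(hsv[...,1]<60)),("block",(abs(z-46)<4)&(hsv[...,2]<60))]:
            N,L,S,C=cv2.connectedComponentsWithStats(m.astype(np.uint8),connectivity=8)
            for i in range(1,N):
                q=W[L==i]
                if S[i,4]>60 and (abs(q[:,0].mean()-476)<120 and abs(q[:,1].mean()-355)<120): print(n,nm,C[i].round(),S[i,4],rect(q))
E
python3 - <<'E'
from h import *
st(); barpose()
p,d=get_image("wrist");cv2.imwrite("pics/w21.png",p[:,:,::-1])
W=cloud("wrist",d);hsv=cv2.cvtColor(p,cv2.COLOR_RGB2HSV);m=(abs(W[...,2]-46)<5)&(hsv[...,2]<70)
N,L,S,C=cv2.connectedComponentsWithStats(m.astype(np.uint8))
for i in range(1,N):
    if S[i,4]>300: print("wrist block",C[i].round(),S[i,4],rect(W[L==i]))
E
```

```text
time_s: 22.3
eef_pos: [595.1, 249.6, 252.8]
tool_rot: [-0.005, 0.997, 0.022, -0.071]
contact_force: [-0.7, 0.7, 0.3]
gripper_width: 65.2
time_s: 22.92
eef_pos: [462.9, 357.4, 187.5]
tool_rot: [-0.007, 0.999, 0.051, -0.003]
contact_force: [-0.1, 0.4, -0.3]
gripper_width: 52.1
t 22.93 p [462.9 357.4 187.5] F [-0.1  0.4 -0.3] w 52.1
[[0.995, 0.102, -0.006], [0.102, -0.995, 0.013], [-0.005, -0.014, -1.0]] [0.63 0.42 1.76 0.02 0.96 2.09]
scene bar [407. 439.] 1984 (array([504.3, 357.9]), array([285.6,  28.8]), 6.2)
scene block [430. 415.] 419 (array([478.3, 354.6]), array([67.7, 16.7]), 6.05)
side bar [242. 374.] 2439 (array([476.9, 354.6]), array([490.7,  31.6]), 6.26)
side block [230. 358.] 229 (array([475.9, 355.7]), array([70.8, 16.5]), 7.43)
wrist block [324. 214.] 1284 (array([479.7, 356.1]), array([68. , 13.6]), 6.33)
```

View pics/w21.png

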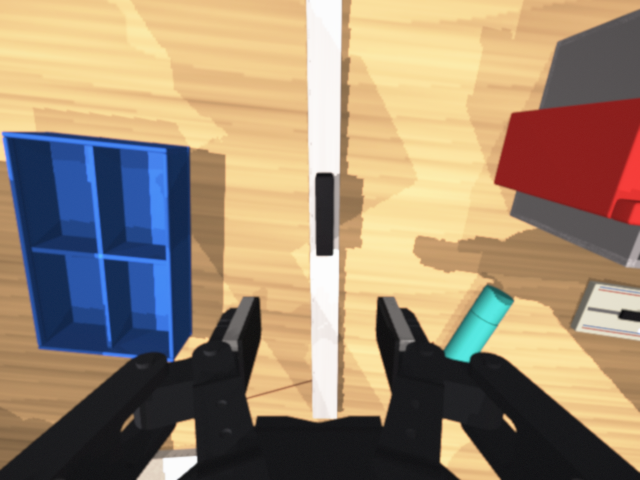

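Run:
```python
from h import *
plan([((477.7,355.3,62),toolR(6.2,0),3)])
```

```text
-> [477.7 355.3  62. ]
   [3.4, 1.6, 42.5, -0.005, 0.0, -0.003]
   [3.4, 1.4, 42.5, -0.005, 0.0, -0.003]
   [3.4, 1.1, 42.5, -0.005, 0.0, -0.003]
```

```bash
python3 -m pendant '[[100,3.4,1.6,42,-0.005,0,-0.003],[100,3.4,1.4,42,-0.005,0,-0.003],[100,3.4,1,40,-0.005,0,-0.003],[100,0,0,0,0,0,0]]'
python3 - <<'E'
from h import *
st()
plan([((477.7,355.3,17),toolR(6.2,0),2)])
p,d=get_image("wrist");cv2.imwrite("pics/w22.png",p[:,:,::-1])
E
```

```text
time_s: 23.58
eef_pos: [484.9, 353.8, 64.8]
tool_rot: [-0.002, 0.999, 0.05, 0.003]
contact_force: [-0.1, -0.6, -0.0]
gripper_width: 51.8
t 23.57 p [484.9 353.8  64.8] F [-0.1 -0.6 -0. ] w 51.8
[[0.995, 0.101, 0.005], [0.101, -0.995, 0.004], [0.006, -0.004, -1.0]] [0.61 0.61 1.78 0.   0.74 2.08]
-> [477.7 355.3  17. ]
   [-3.7, -1.0, 23.9, -0.002, -0.003, -0.004]
   [-3.6, -1.1, 23.9, -0.002, -0.003, -0.004]
```

View pics/w22.png

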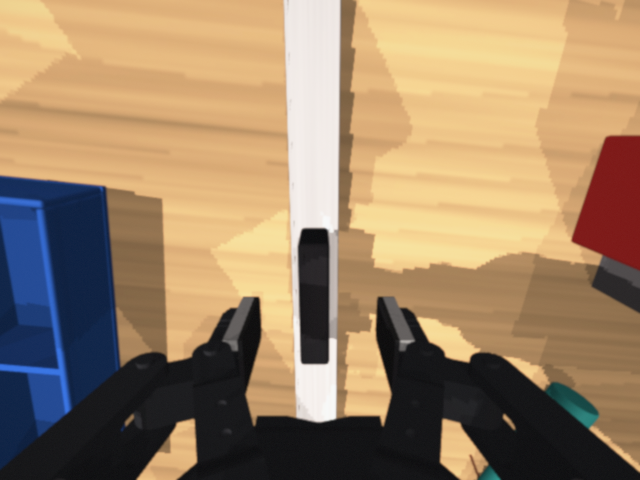

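```bash
python3 -m pendant '[[100,-3.7,-1,23,0,-0.003,-0.004],[100,-3.6,-1,22,0,-0.003,-0.003],[100,0,0,0,0,0,0]]'
python3 - <<'E'
from h import *
st()
plan([((477.7,355.3,17),toolR(6.2,0),1)])
E
```

```text
time_s: 24.0
eef_pos: [483.3, 357.7, 25.7]
tool_rot: [-0.005, 0.999, 0.053, 0.005]
contact_force: [-1.0, 0.4, 0.1]
gripper_width: 51.7
t 24.0 p [483.3 357.7  25.7] F [-1.   0.4  0.1] w 51.7
[[0.994, 0.106, 0.009], [0.106, -0.994, 0.011], [0.01, -0.01, -1.0]] [0.62 0.67 1.79 0.01 0.67 2.08]
-> [477.7 355.3  17. ]
   [-5.9, 1.9, 8.6, -0.01, -0.01, -0.002]
```

```bash
python3 -m pendant '[[100,-5.5,1.5,8,-0.01,-0.01,-0.002],[100,0,0,0,0,0,0]]'
python3 - <<'E'
from h import *
st()
plan([((477.7,355.3,17),toolR(6.2,0),1)])
E
```

```text
time_s: 24.25
eef_pos: [478.8, 356.2, 18.9]
tool_rot: [-0.0, 0.999, 0.054, 0.001]
contact_force: [-0.1, -0.1, -1.0]
gripper_width: 51.7
t 24.25 p [478.8 356.2  18.9] F [-0.1 -0.1 -1. ] w 51.7
[[0.994, 0.108, 0.002], [0.108, -0.994, 0.001], [0.002, -0.0, -1.0]] [ 0.62  0.69  1.79 -0.    0.67  2.08]
-> [477.7 355.3  17. ]
   [-1.2, 0.8, 1.9, -0.0, -0.002, -0.0]
```

Good. Close and lift a little.

```bash
python3 -m pendant '[[255,-1,0.5,1,0,0,0],[255,0,0,0,0,0,0],[255,0,0,0,0,0,0],[255,0,0,0,0,0,0]]';python3 -m pendant '[[255,0,0,-20,0,0,0],[255,0,0,-20,0,0,0],[255,0,0,0,0,0,0]]'
python3 - <<'E'
from h import *
st()
p,d=get_image("wrist");cv2.imwrite("pics/w23.png",p[:,:,::-1])
p,d=get_image("side");cv2.imwrite("pics/sd23.png",p[:,:,::-1])
E
```

```text
time_s: 24.75
eef_pos: [478.4, 356.1, 18.9]
tool_rot: [-0.001, 0.999, 0.054, 0.002]
contact_force: [-0.7, -0.0, -0.9]
gripper_width: 15.3
time_s: 25.12
eef_pos: [478.2, 355.9, 61.8]
tool_rot: [-0.001, 0.999, 0.054, 0.001]
contact_force: [0.0, -0.1, -3.9]
gripper_width: 15.0
t 25.12 p [478.2 355.9  61.8] F [ 0.  -0.1 -3.9] w 15.0
[[0.994, 0.108, 0.003], [0.108, -0.994, 0.001], [0.003, -0.001, -1.0]] [ 0.62  0.61  1.79 -0.    0.74  2.08]
```

View pics/w23.png

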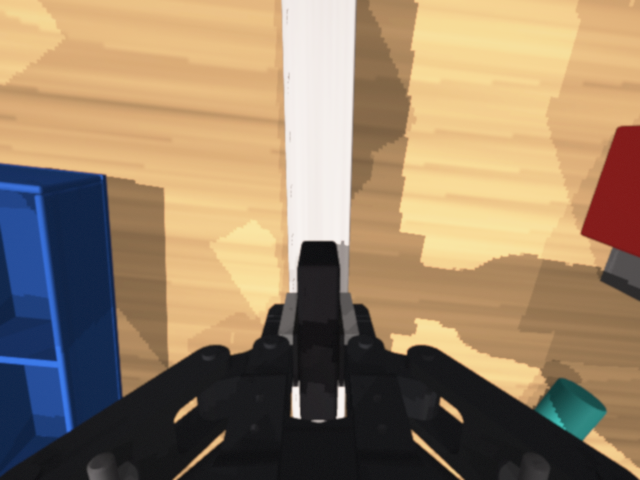

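View pics/sd23.png

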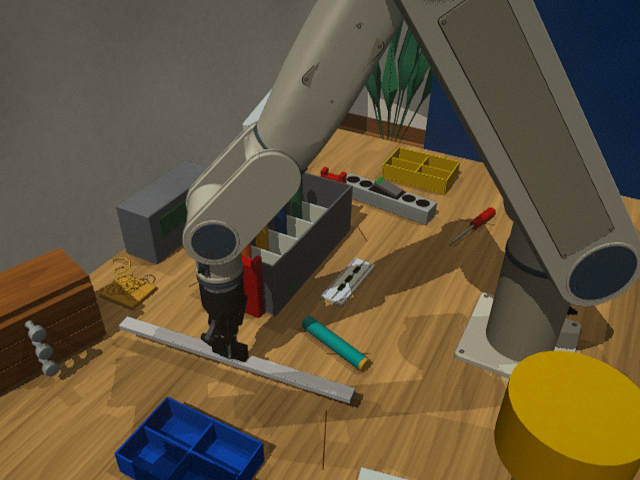

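```bash
python3 -m pendant '[[255,0,0,-45,0,0,0],[255,0,0,-50,0,0,0],[255,0,0,-50,0,0,0],[255,0,0,-50,0,0,0],[255,0,0,0,0,0,0]]'
python3 - <<'E'
from h import *
st()
plan([((547,-12.5,262),toolR(90,0),14)])
E
```

```text
time_s: 25.85
eef_pos: [475.3, 354.0, 257.0]
tool_rot: [0.002, 0.999, 0.054, -0.003]
contact_force: [-0.4, -0.0, -5.0]
gripper_width: 14.9
t 25.85 p [475.3 354.  257. ] F [-0.4 -0.  -5. ] w 14.9
[[0.994, 0.108, -0.006], [0.108, -0.994, -0.005], [-0.006, 0.004, -1.0]] [ 0.62  0.35  1.68 -0.    1.12  2.08]
-> [547.  -12.5 262. ]
   [2.3, 26.6, -0.3, -0.0, 0.001, -0.104]
   [-0.5, 26.7, -0.3, -0.0, 0.001, -0.104]
   [-3.3, 26.5, -0.3, -0.0, 0.001, -0.104]
   [-6.0, 26.0, -0.3, -0.0, 0.001, -0.104]
   [-8.7, 25.2, -0.3, -0.0, 0.001, -0.104]
   [-11.3, 24.2, -0.3, -0.0, 0.001, -0.104]
   [-13.8, 22.9, -0.3, -0.0, 0.001, -0.104]
   [-16.1, 21.3, -0.3, -0.0, 0.001, -0.104]
   [-18.2, 19.5, -0.3, -0.0, 0.001, -0.104]
   [-20.1, 17.5, -0.3, -0.0, 0.001, -0.104]
   [-21.8, 15.3, -0.3, -0.0, 0.001, -0.104]
   [-23.3, 12.9, -0.3, -0.0, 0.001, -0.104]
   [-24.5, 10.4, -0.3, -0.0, 0.001, -0.104]
   [-25.5, 7.8, -0.3, -0.0, 0.001, -0.104]
```

```bash
python3 -m pendant '[[255,2,26,0,0,0,-0.104],[255,-0.5,26,0,0,0,-0.104],[255,-3,26,0,0,0,-0.104],[255,-6,26,0,0,0,-0.104],[255,-9,25,0,0,0,-0.104]]'; python3 -m pendant '[[255,-11,24,0,0,0,-0.104],[255,-14,23,0,0,0,-0.104],[255,-16,21,0,0,0,-0.104]]'
python3 - <<'E'
from h import *
st()
plan([((547,-12.5,262),toolR(90,0),6)])
p,d=get_image("wrist");cv2.imwrite("pics/w24.png",p[:,:,::-1])
E
```

```text
time_s: 26.48
eef_pos: [496.1, 220.5, 248.3]
tool_rot: [0.002, 0.948, 0.318, -0.011]
contact_force: [-0.1, 0.7, -3.7]
gripper_width: 14.8
time_s: 26.85
eef_pos: [509.4, 138.7, 242.3]
tool_rot: [-0.0, 0.884, 0.466, -0.016]
contact_force: [0.4, 0.1, -4.1]
gripper_width: 15.3
t 26.85 p [509.4 138.7 242.3] F [ 0.4  0.1 -4.1] w 15.3
[[0.564, 0.825, -0.029], [0.825, -0.565, -0.015], [-0.029, -0.016, -0.999]] [ 0.25  0.28  1.81 -0.01  1.08  0.85]
-> [547.  -12.5 262. ]
   [-17.4, 19.4, -3.1, -0.004, 0.004, -0.1]
   [-19.2, 17.5, -3.1, -0.004, 0.004, -0.1]
   [-20.8, 15.5, -3.1, -0.004, 0.004, -0.1]
   [-22.3, 13.4, -3.1, -0.004, 0.004, -0.1]
   [-23.5, 11.1, -3.2, -0.004, 0.004, -0.1]
   [-24.5, 8.7, -3.2, -0.004, 0.004, -0.1]
```

View pics/w24.png

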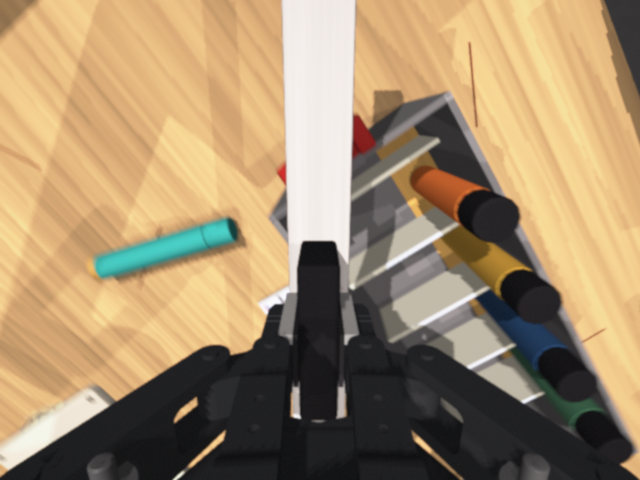

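```bash
python3 -m pendant '[[255,-17,19,-5,-0.004,0.004,-0.1],[255,-19,17,-5,-0.004,0.004,-0.1],[255,-21,15,-5,-0.004,0.004,-0.1]]'
python3 - <<'E'
from h import *
st()
plan([((547,-12.5,262),toolR(90,0),4)])
E
```

```text
time_s: 27.28
eef_pos: [524.5, 59.6, 251.6]
tool_rot: [-0.003, 0.801, 0.599, -0.013]
contact_force: [1.0, 0.5, -3.2]
gripper_width: 14.7
t 27.27 p [524.5  59.6 251.6] F [ 1.   0.5 -3.2] w 14.7
[[0.283, 0.959, -0.025], [0.959, -0.283, -0.012], [-0.019, -0.02, -1.0]] [ 0.1   0.27  1.81 -0.01  1.09  0.39]
-> [547.  -12.5 262. ]
   [-15.7, 10.5, -2.5, -0.006, 0.004, -0.072]
   [-16.4, 9.3, -2.5, -0.006, 0.004, -0.072]
   [-17.1, 8.1, -2.5, -0.006, 0.004, -0.072]
   [-17.6, 6.9, -2.6, -0.006, 0.004, -0.072]
```

```bash
python3 -m pendant '[[255,-16,10,-3,-0.006,0.004,-0.072],[255,-16,9,-3,-0.006,0.004,-0.072],[255,-17,8,-3,-0.006,0.004,-0.072],[255,-15,7,-3,-0.006,0.004,-0.072],[255,0,0,0,0,0,0]]'
python3 - <<'E'
from h import *
st()
plan([((547,-12.5,215),toolR(90,0),2)])
for n in ["scene","side","wrist"]:
    p,d=get_image(n);cv2.imwrite(f"pics/{n}25.png",p[:,:,::-1])
E
```

```text
time_s: 27.9
eef_pos: [541.7, -12.8, 254.4]
tool_rot: [-0.005, 0.705, 0.709, -0.005]
contact_force: [-0.1, 0.8, -3.5]
gripper_width: 15.2
t 27.9 p [541.7 -12.8 254.4] F [-0.1  0.8 -3.5] w 15.2
[[-0.006, 1.0, -0.014], [1.0, 0.006, 0.001], [0.001, -0.014, -1.0]] [-0.05  0.28  1.78  0.    1.09 -0.05]
-> [547.  -12.5 215. ]
   [0.1, 2.9, 19.6, -0.007, -0.0, 0.003]
   [0.1, 2.8, 19.7, -0.007, -0.0, 0.003]
```

View pics/scene25.png

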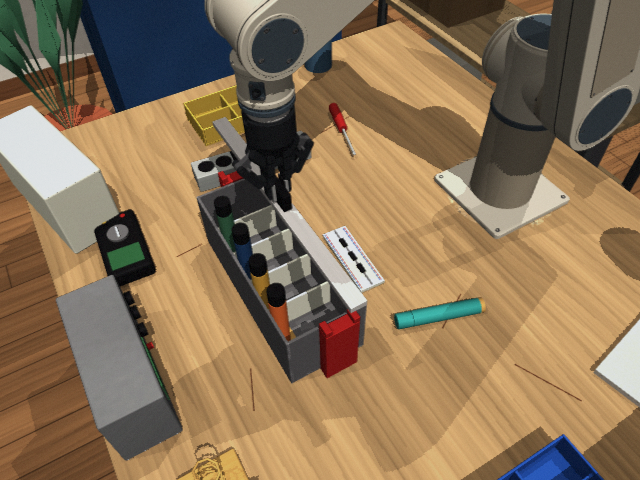

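View pics/wrist25.png

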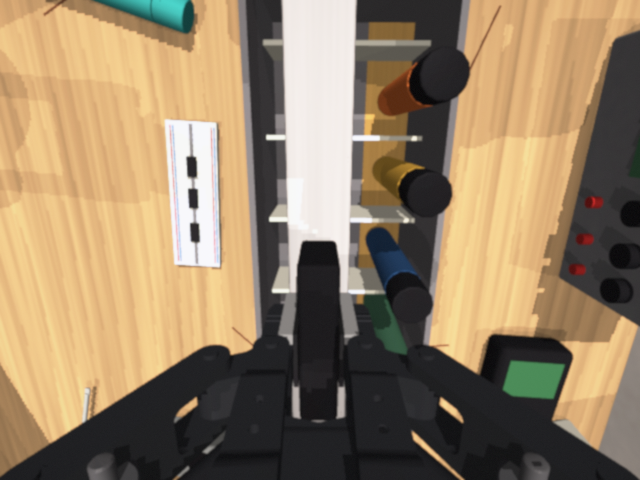

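```bash
cat >> h.py <<'E'
def barline(ztop,cams=("scene","side"),zt=8):
    for n in cams:
        p,d=get_image(n);W=cloud(n,d);hsv=cv2.cvtColor(p,cv2.COLOR_RGB2HSV)
        m=(abs(W[...,2]-ztop)<zt)&(hsv[...,1]<50)&(hsv[...,2]>110)&(abs(W[...,0]-547)<60)&(abs(W[...,1]+12)<290)
        m=cv2.erode(m.astype(np.uint8),np.ones((2,2)))>0
        q=W[m]; print(n,len(q),rect(q),"y",np.percentile(q[:,1],[.5,99.5]).round(1))
        for lo in range(-260,240,50):
            k=q[(q[:,1]>lo)&(q[:,1]<lo+50)]
            if len(k)>20: print("   y",lo,"x",np.percentile(k[:,0],[3,50,97]).round(1),"z",np.median(k[:,2]).round(1))
E
python3 - <<'E'
from h import *
st();barline(get_obs()['eef_pos'][2]-7)
E
```

```text
t 28.05 p [541.5 -11.6 254.8] F [-0.1  1.1 -3.1] w 15.0
[[-0.007, 1.0, -0.014], [1.0, 0.007, 0.001], [0.001, -0.014, -1.0]] [-0.04  0.28  1.78  0.    1.09 -0.05]
scene 2505 (array([543.1, -12.3]), array([ 27.6, 487.4]), 0.36) y [-251.   230.8]
   y -260 x [534.1 545.4 556.2] z 248.1
   y -210 x [533.5 545.2 556.3] z 248.3
   y -160 x [539.3 549.3 556.1] z 247.8
   y -110 x [540.  545.2 549.8] z 247.9
   y -10 x [531.6 547.1 556.2] z 248.0
   y 40 x [531.2 543.3 555.6] z 247.8
   y 90 x [530.8 542.9 555.2] z 247.7
   y 140 x [530.2 542.4 554.6] z 247.5
   y 190 x [529.7 542.1 554.4] z 247.3
side 634 (array([540.9, 121.6]), array([ 28. , 221.8]), 0.82) y [ 24.1 231.1]
   y -10 x [528.8 540.4 550.6] z 249.0
   y 40 x [529.  539.2 550. ] z 248.9
   y 90 x [528.6 538.7 550.2] z 248.6
   y 140 x [528.4 538.8 550. ] z 248.6
   y 190 x [527.5 538.6 550.4] z 248.5
```

```bash
python3 -m pendant '[[255,0,3.2,24,-0.007,0,0.004],[255,0,3,24,-0.007,0,0.004],[255,0,0,18,0,0,0],[255,0,0,0,0,0,0]]'
python3 - <<'E'
from h import *
st();barline(get_obs()['eef_pos'][2]-7)
E
```

```text
time_s: 28.65
eef_pos: [548.1, -9.0, 188.1]
tool_rot: [0.001, 0.707, 0.707, 0.002]
contact_force: [-0.9, 0.6, -2.1]
gripper_width: 15.0
t 28.65 p [548.1  -9.  188.1] F [-0.9  0.6 -2.1] w 15.0
[[-0.001, 1.0, 0.003], [1.0, 0.001, 0.001], [0.001, 0.003, -1.0]] [-0.04  0.37  1.84  0.    0.94 -0.04]
scene 2348 (array([549.9, -10. ]), array([487.7,  27.9]), 89.93) y [-248.8  233.1]
   y -260 x [539.3 550.6 561.7] z 181.6
   y -210 x [538.8 551.  561.6] z 181.6
   y -160 x [541.6 554.3 562.1] z 181.7
   y -110 x [549.4 553.7 557.2] z 181.3
   y -10 x [538.2 554.7 562.9] z 181.2
   y 40 x [538.  550.4 562.7] z 181.0
   y 90 x [537.8 550.3 562.4] z 181.0
   y 140 x [537.7 550.2 562.5] z 181.0
   y 190 x [537.8 550.1 562.3] z 180.8
side 646 (array([547.3, 124.6]), array([222. ,  26.5]), 89.62) y [ 26.8 233.5]
   y -10 x [535.6 547.3 558.6] z 182.4
   y 40 x [536.5 547.3 558.1] z 182.7
   y 90 x [536.  547.4 558.4] z 182.6
   y 140 x [536.6 547.7 557.9] z 182.4
   y 190 x [537.  547.4 558.9] z 182.2
```

```bash
python3 -m pendant '[[255,-2,-1.5,12,0,0,0],[255,-1,-0.5,9,0,0,0],[255,0,0,0,0,0,0]]'
python3 - <<'E'
from h import *
st()
for n in ["scene","side"]:
    p,d=get_image(n);cv2.imwrite(f"pics/{n}26.png",cv2.resize(p[140:400,170:400,::-1] if n=="scene" else p[130:330,200:440,::-1],None,fx=2.3,fy=2.3))
E
```

```text
time_s: 29.12
eef_pos: [548.4, -12.3, 169.1]
tool_rot: [0.003, 0.707, 0.707, 0.004]
contact_force: [-0.3, 0.4, -4.0]
gripper_width: 14.8
t 29.12 p [548.4 -12.3 169.1] F [-0.3  0.4 -4. ] w 14.8
[[-0.001, 1.0, 0.009], [1.0, 0.001, 0.001], [0.001, 0.009, -1.0]] [-0.04  0.39  1.85  0.    0.89 -0.05]
```

View pics/scene26.png

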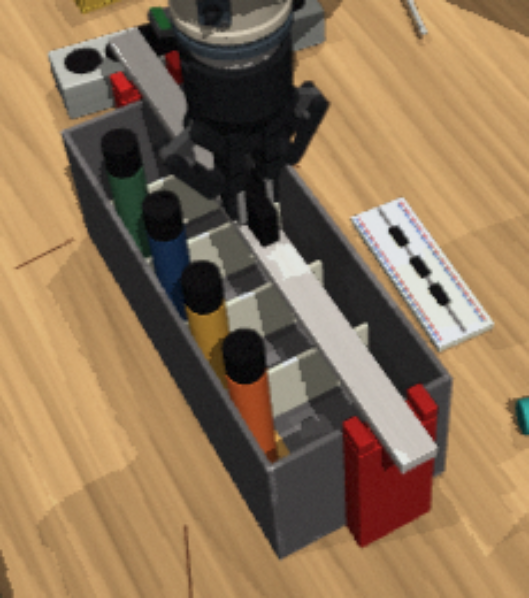

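View pics/side26.png

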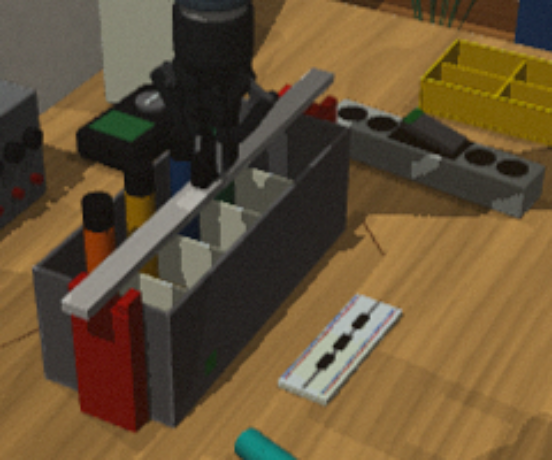

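```bash
python3 -m pendant '[[255,0,-1.5,4,0,0,0],[255,0,-0.5,3,0,0,0]]';python3 -m pendant '[[255,0,-0.3,1.5,0,0,0]]';python3 -m pendant '[[255,0,0,1.5,0,0,0]]';python3 -m pendant '[[255,0,0,1,0,0,0]]'
```

```text
time_s: 29.48
eef_pos: [547.3, -12.3, 162.9]
tool_rot: [0.004, 0.707, 0.707, 0.004]
contact_force: [-0.7, 0.8, -3.8]
gripper_width: 15.0
time_s: 29.6
eef_pos: [547.0, -12.3, 161.2]
tool_rot: [0.004, 0.707, 0.707, 0.004]
contact_force: [-0.0, 0.1, -4.1]
gripper_width: 15.0
time_s: 29.72
eef_pos: [546.9, -12.3, 159.6]
tool_rot: [0.004, 0.707, 0.707, 0.004]
contact_force: [0.2, 0.2, -3.9]
gripper_width: 14.8
time_s: 29.85
eef_pos: [547.1, -12.3, 158.9]
tool_rot: [0.004, 0.707, 0.707, 0.004]
contact_force: [-3.3, 0.4, 7.0]
gripper_width: 15.0
```

```bash
python3 -m pendant '[[200,0,0,0,0,0,0],[160,0,0,0,0,0,0],[150,0,0,0,0,0,0]]'; python3 -m pendant '[[150,0,0,-10,0,0,0],[150,0,0,-30,0,0,0],[150,0,0,-50,0,0,0],[150,0,0,-40,0,0,0],[255,0,0,0,0,0,0]]'
python3 - <<'E'
from h import *
st();barline(152,zt=6)
for n in ["scene","side"]:
    p,d=get_image(n);cv2.imwrite(f"pics/{n}27.png",cv2.resize(p[140:400,170:400,::-1] if n=="scene" else p[130:330,200:440,::-1],None,fx=2.3,fy=2.3))
plan([((478.3,-364.7,150),toolR(0,0),14)])
E
```

```text
time_s: 30.22
eef_pos: [548.2, -12.3, 159.9]
tool_rot: [0.005, 0.707, 0.707, 0.005]
contact_force: [-0.0, 0.2, 0.1]
gripper_width: 34.9
time_s: 30.85
eef_pos: [546.6, -12.4, 296.5]
tool_rot: [0.005, 0.707, 0.707, 0.006]
contact_force: [-1.1, -0.3, -0.1]
gripper_width: 18.1
t 30.85 p [546.6 -12.4 296.5] F [-1.1 -0.3 -0.1] w 18.1
[[-0.001, 1.0, 0.016], [1.0, 0.001, 0.001], [0.001, 0.016, -1.0]] [-0.05  0.23  1.75  0.    1.15 -0.05]
scene 2689 (array([549.3, -13. ]), array([ 27.8, 489.4]), 0.08) y [-252.   229.6]
   y -260 x [538.1 550.2 561.9] z 151.9
   y -210 x [538.2 550.6 561.5] z 152.1
   y -160 x [537.8 549.4 561.3] z 151.9
   y -110 x [537.9 552.2 561.9] z 152.0
   y -60 x [555.4 560.  562.1] z 151.6
   y -10 x [537.4 553.2 562.2] z 151.9
   y 40 x [537.  549.7 561.8] z 152.0
   y 90 x [536.9 549.3 561.6] z 151.9
   y 140 x [537.  549.6 561.4] z 151.9
   y 190 x [537.  549.2 561.2] z 151.8
side 742 (array([545. ,  -9.7]), array([482.8,  27.3]), 89.78) y [-242.1  230.2]
   y -110 x [533.5 545.3 556.7] z 152.6
   y -10 x [533.3 543.6 557.4] z 152.6
   y 40 x [534.7 545.8 556.9] z 152.4
   y 90 x [535.7 546.4 556.6] z 152.5
   y 140 x [535.2 546.2 557. ] z 152.8
   y 190 x [535.1 545.6 557.6] z 152.2
-> [ 478.3 -364.7  150. ]
   [-25.2, -4.8, 10.0, 0.0, -0.0, 0.112]
   [-25.5, -1.9, 10.0, 0.0, -0.0, 0.112]
   [-25.6, 1.0, 10.1, 0.0, -0.0, 0.112]
   [-25.3, 3.8, 10.1, 0.0, -0.0, 0.112]
   [-24.7, 6.6, 10.1, 0.0, -0.0, 0.112]
   [-23.8, 9.4, 10.1, 0.0, -0.0, 0.112]
   [-22.6, 12.0, 10.1, 0.0, -0.0, 0.112]
   [-21.1, 14.4, 10.1, 0.0, -0.0, 0.112]
   [-19.4, 16.7, 10.1, 0.0, -0.0, 0.112]
   [-17.4, 18.8, 10.1, 0.0, -0.0, 0.112]
   [-15.2, 20.6, 10.1, 0.0, -0.0, 0.112]
   [-12.8, 22.2, 10.1, 0.0, -0.0, 0.112]
   [-10.2, 23.5, 10.1, 0.0, -0.0, 0.112]
   [-7.5, 24.5, 10.1, 0.0, -0.0, 0.112]
```

View pics/scene27.png

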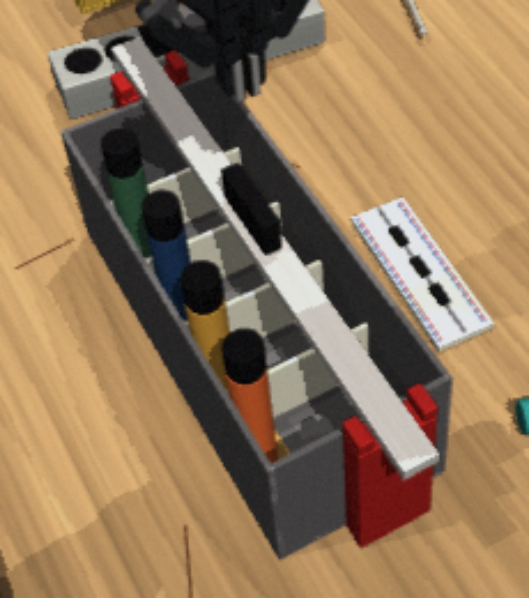

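View pics/side27.png

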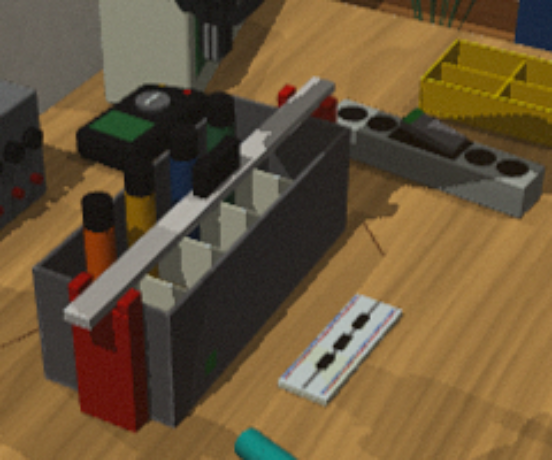

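```bash
python3 -m pendant '[[255,-25,-5,2,0,0,0.112],[255,-25,-2,2,0,0,0.112],[255,-25,1,2,0,0,0.112],[255,-25,4,2,0,0,0.112],[255,-25,7,2,0,0,0.112]]'; python3 -m pendant '[[255,-24,9,4,0,0,0.112],[255,-22,12,4,0,0,0.112],[255,-21,14,4,0,0,0.112],[255,-19,17,6,0,0,0.112],[255,-17,19,6,0,0,0.112]]'
python3 - <<'E'
from h import *
st()
plan([((478.3,-364.7,130),toolR(0,0),5)])
E
```

```text
time_s: 31.68
eef_pos: [515.7, -138.0, 272.9]
tool_rot: [-0.003, 0.878, 0.478, -0.002]
contact_force: [-0.9, 0.1, -1.0]
gripper_width: 0.1
time_s: 32.3
eef_pos: [485.0, -264.6, 239.7]
tool_rot: [-0.007, 0.978, 0.208, -0.009]
contact_force: [0.1, -0.2, 1.0]
gripper_width: -0.1
t 32.3 p [ 485.  -264.6  239.7] F [ 0.1 -0.2  1. ] w -0.1
[[0.914, 0.406, -0.021], [0.406, -0.914, 0.01], [-0.015, -0.018, -1.0]] [-0.52  0.32  1.77 -0.    1.08  0.63]
-> [ 478.3 -364.7  130. ]
   [-9.0, 18.1, 21.8, -0.003, 0.004, 0.084]
   [-7.6, 18.8, 21.8, -0.003, 0.004, 0.084]
   [-6.1, 19.3, 21.8, -0.003, 0.004, 0.084]
   [-4.5, 19.7, 21.8, -0.003, 0.004, 0.084]
   [-2.9, 19.9, 21.9, -0.003, 0.004, 0.084]
```

```bash
python3 -m pendant '[[255,-9,22,8,-0.003,0.004,0.084],[255,-7,22,12,-0.003,0.004,0.084],[255,-6,20,22,-0.003,0.004,0.084],[255,-4,18,22,-0.003,0.004,0.084],[255,-3,14,22,-0.003,0.004,0.084]]'; python3 -m pendant '[[255,0,0,0,0,0,0]]'
python3 - <<'E'
from h import *
st()
barline(152,zt=6,cams=("side",))
p,d=get_image("scene");W=cloud("scene",d);hsv=cv2.cvtColor(p,cv2.COLOR_RGB2HSV)
cv2.imwrite("pics/s28.png",cv2.resize(p[130:390,160:400,::-1],None,fx=2.3,fy=2.3))
m=(abs(W[...,2]-176)<5)&(hsv[...,2]<70)&(abs(W[...,0]-562)<76)
N,L,S,C=cv2.connectedComponentsWithStats(m.astype(np.uint8))
for i in range(1,N):
    if S[i,4]>60: print("head",C[i].round(),S[i,4],rect(W[L==i]))
for k,y in [('green',-127),('blue',-48),('yellow',29),('orange',99)]: axis(k,y,cams=("scene",))
plan([((478.5,-364.7,85),toolR(0,0),2)])
E
```

```text
time_s: 32.92
eef_pos: [477.0, -366.0, 143.1]
tool_rot: [-0.003, 1.0, -0.009, -0.004]
contact_force: [-0.0, 0.8, 0.2]
gripper_width: 0.0
time_s: 33.05
eef_pos: [474.9, -365.3, 140.0]
tool_rot: [-0.005, 1.0, -0.009, -0.006]
contact_force: [-0.4, -0.4, 0.1]
gripper_width: -0.1
t 33.05 p [ 474.9 -365.3  140. ] F [-0.4 -0.4  0.1] w -0.1
[[1.0, -0.019, -0.012], [-0.018, -1.0, 0.01], [-0.012, -0.01, -1.0]] [-0.68  0.51  1.74  0.    0.91  0.91]
side 937 (array([546.2, -12.4]), array([485.2,  26.2]), 89.85) y [-248.9  228.9]
   y -260 x [535.  544.7 557. ] z 152.7
   y -210 x [536.6 546.3 556. ] z 152.6
   y -160 x [535.4 545.1 556.4] z 152.6
   y -110 x [535.1 544.7 556.5] z 153.1
   y -10 x [535.6 546.  555.7] z 152.4
   y 40 x [534.6 545.9 557.4] z 152.5
   y 90 x [535.3 545.5 557. ] z 152.6
   y 140 x [535.5 546.1 557.5] z 152.4
   y 190 x [534.8 546.1 556.9] z 152.3
head [222. 202.] 169 (array([ 609.8, -125.6]), array([27.9, 29.9]), 10.43)
head [280. 234.] 83 (array([556.4, -11.7]), array([13.8, 68.3]), 11.72)
head [240. 229.] 180 (array([609.3, -48.2]), array([30.5, 26.6]), 65.77)
head [257. 260.] 205 (array([613. ,  29.8]), array([28.8, 28.4]), 23.52)
head [275. 291.] 237 (array([614.5, 100.7]), array([29.2, 27.3]), 63.06)
green scene 210 z 75.0 145.0 axis@z0 121.1 [ 609.3 -127.5] tilt deg x,y [-1.8  0.9] rms 1.14
blue scene 225 z 77.0 147.0 axis@z0 121.9 [608.5 -49.7] tilt deg x,y [ 1.1 -0. ] rms 0.99
yellow scene 200 z 77.0 147.0 axis@z0 122.4 [612.4  28.7] tilt deg x,y [-1.5  0.5] rms 0.83
orange scene 251 z 76.0 147.0 axis@z0 120.6 [613.9  98.7] tilt deg x,y [ 0.5 -0. ] rms 0.74
-> [ 478.5 -364.7   85. ]
   [0.6, -0.4, 29.5, -0.003, 0.003, -0.008]
   [0.5, -0.5, 29.5, -0.003, 0.003, -0.008]
```

View pics/s28.png

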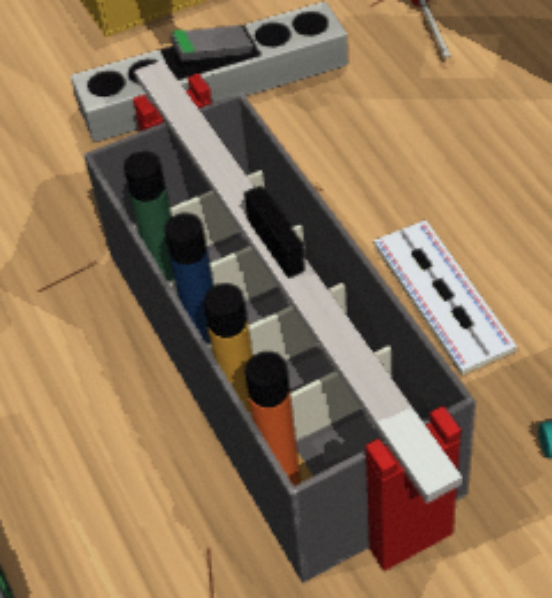

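```bash
python3 -m pendant '[[255,1.5,-0.4,29,-0.003,0.003,-0.008],[255,1.5,-0.4,26,-0.003,0.003,-0.008],[255,0,0,0,0,0,0]]'
python3 - <<'E'
from h import *
st()
plan([((478.5,-364.7,74),toolR(0,0),1)])
E
```

```text
time_s: 33.72
eef_pos: [482.7, -365.0, 91.5]
tool_rot: [0.002, 1.0, 0.002, 0.002]
contact_force: [-0.3, -0.4, -1.3]
gripper_width: -0.3
t 33.73 p [ 482.7 -365.    91.5] F [-0.3 -0.4 -1.3] w -0.3
[[1.0, 0.003, 0.005], [0.003, -1.0, -0.005], [0.005, 0.005, -1.0]] [-0.67  0.58  1.76 -0.    0.8   0.9 ]
-> [ 478.5 -364.7   74. ]
   [-4.3, -0.4, 17.4, 0.005, -0.005, 0.003]
```

```bash
python3 -m pendant '[[255,-4,-0.4,16,0.004,-0.004,0],[255,-1,0,0,0,0,0],[255,0,0,5,0,0,0]]'; python3 -m pendant '[[255,0,0,4,0,0,0]]'; python3 -m pendant '[[255,0,0,4,0,0,0]]'; python3 -m pendant '[[255,0,0,3,0,0,0]]'; python3 -m pendant '[[255,0,0,1.5,0,0,0]]'
```

```text
time_s: 34.1
eef_pos: [479.1, -365.7, 72.4]
tool_rot: [0.002, 1.0, 0.002, 0.002]
contact_force: [-0.0, -0.8, 0.2]
gripper_width: 0.1
time_s: 34.22
eef_pos: [480.2, -366.2, 69.0]
tool_rot: [0.002, 1.0, 0.002, 0.003]
contact_force: [2.2, 1.4, 3.8]
gripper_width: -0.2
time_s: 34.35
eef_pos: [481.2, -366.7, 65.6]
tool_rot: [0.003, 1.0, 0.002, 0.004]
contact_force: [1.8, -0.3, 2.7]
gripper_width: 0.0
time_s: 34.48
eef_pos: [482.1, -367.1, 63.0]
tool_rot: [0.003, 1.0, 0.002, 0.005]
contact_force: [3.6, 2.1, 5.0]
gripper_width: 0.2
time_s: 34.6
eef_pos: [482.9, -367.2, 61.7]
tool_rot: [0.004, 1.0, 0.002, 0.006]
contact_force: [3.0, 1.4, 4.2]
gripper_width: -0.2
```

```bash
python3 -m pendant '[[255,-1,0,3,0,0,0]]'; python3 -m pendant '[[255,0,0,2,0,0,0]]'; python3 -m pendant '[[255,0,0,2,0,0,0]]'
```

```text
time_s: 34.72
eef_pos: [483.4, -367.8, 59.4]
tool_rot: [0.004, 1.0, 0.001, 0.007]
contact_force: [5.5, 0.9, 6.2]
gripper_width: -0.2
time_s: 34.85
eef_pos: [484.0, -368.0, 58.1]
tool_rot: [0.004, 1.0, 0.001, 0.008]
contact_force: [-3.1, 3.4, 19.3]
gripper_width: 0.4
time_s: 34.98
eef_pos: [484.2, -368.0, 57.8]
tool_rot: [0.004, 1.0, 0.002, 0.008]
contact_force: [-5.8, 5.7, 29.3]
gripper_width: 0.2
```

Firm stop reached. Retreat upward and check everything.

```bash
python3 -m pendant '[[255,0,0,-40,0,0,0],[255,-20,10,-50,0,0,0],[255,-30,20,-50,0,0,0],[255,-30,20,-40,0,0,0],[255,0,0,0,0,0,0]]'
python3 - <<'E'
from h import *
st()
barline(152,zt=6)
for n in ["scene","side"]:
    p,d=get_image(n);W=cloud(n,d);hsv=cv2.cvtColor(p,cv2.COLOR_RGB2HSV)
    cv2.imwrite(f"pics/{n}30.png",cv2.resize(p[130:390,160:400,::-1] if n=="scene" else p[130:330,200:440,::-1],None,fx=2.3,fy=2.3))
    c=np.array([452.5,-362]);ex=np.array([.9946,-.103]);ey=np.array([.103,.9946])
    q=W[...,:2]-c; a=q@ex;b=q@ey
    print(n,"rocker",[(s,np.median(W[(abs(a-s)<3)&(abs(b)<14)&(W[...,2]>30)&(W[...,2]<90)][:,2]).round(1)) for s in (-30,-18,-6,6,18,30)])
    m=(abs(W[...,2]-10.5)<2.5)&(hsv[...,1]<60)&(abs(W[...,0]-398)<60)&(abs(W[...,1])<110)
    print("breadboard",rect(W[m]))
    m=(abs(W[...,2]-176)<5)&(hsv[...,2]<70)&(abs(W[...,0]-562)<76)
    N,L,S,C=cv2.connectedComponentsWithStats(m.astype(np.uint8))
    print("heads",[rect(W[L==i])[0].tolist() for i in range(1,N) if S[i,4]>60])
E
```

```text
time_s: 35.6
eef_pos: [396.0, -416.4, 239.0]
tool_rot: [0.002, 1.0, 0.003, 0.002]
contact_force: [0.9, 0.3, -0.2]
gripper_width: -0.5
t 35.6 p [ 396.  -416.4  239. ] F [ 0.9  0.3 -0.2] w -0.5
[[1.0, 0.005, 0.004], [0.005, -1.0, -0.004], [0.004, 0.004, -1.0]] [-0.83  0.34  1.74  0.    1.06  0.73]
scene 2633 (array([549.4, -13.6]), array([ 27.2, 489.6]), 0.03) y [-252.7  229.8]
   y -260 x [538.3 549.8 561.6] z 151.7
   y -210 x [537.6 549.6 561.7] z 151.8
   y -160 x [538.  550.8 561.8] z 151.8
   y -110 x [537.8 552.1 562.2] z 151.9
   y -60 x [556.8 560.1 562.8] z 152.4
   y -10 x [537.4 553.5 561.8] z 152.0
   y 40 x [536.9 549.6 561.6] z 152.0
   y 90 x [536.9 549.1 561.5] z 151.9
   y 140 x [536.8 549.5 561.5] z 151.9
   y 190 x [537.  548.7 561.5] z 151.9
side 952 (array([545.8, -11.3]), array([ 26.5, 483.6]), 0.14) y [-249.6  229.5]
   y -260 x [535.1 545.1 556.8] z 152.6
   y -210 x [536.1 545.7 556.3] z 152.7
   y -160 x [535.5 544.9 556.3] z 153.0
   y -110 x [536.  544.7 556.6] z 152.4
   y -10 x [535.4 544.4 555.9] z 152.1
   y 40 x [535.1 546.1 557.1] z 152.2
   y 90 x [535.6 545.7 557.2] z 152.7
   y 140 x [534.3 546.4 557.2] z 152.7
   y 190 x [534.3 545.6 556.8] z 152.8
scene rocker [(-30, np.float64(69.1)), (-18, np.float64(67.8)), (-6, np.float64(66.1)), (6, np.float64(62.5)), (18, np.float64(60.9)), (30, np.float64(58.0))]
breadboard (array([398.9,  -3.4]), array([166.3,  55.5]), 86.98)
heads [[609.7, -126.1], [556.6, -10.9], [609.7, -48.8], [612.9, 29.6], [614.4, 100.6]]
side rocker [(-30, np.float64(66.2)), (-18, np.float64(66.2)), (-6, np.float64(62.8)), (6, np.float64(61.6)), (18, np.float64(61.4)), (30, np.float64(57.7))]
breadboard (array([396.6,  -2.9]), array([165.9,  56.7]), 86.38)
heads [[606.9, -126.5], [605.6, -49.5], [543.5, -11.2], [611.1, 28.7], [611.6, 101.7]]
```

View pics/scene30.png

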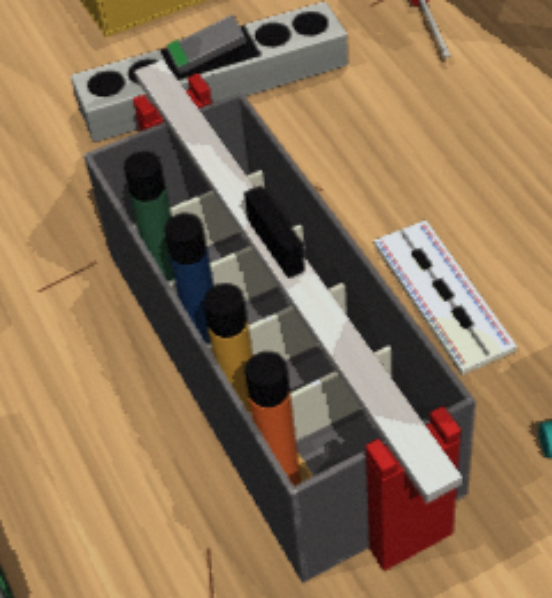

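View pics/side30.png

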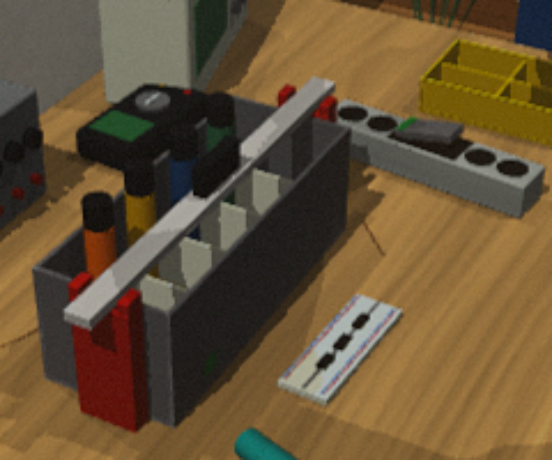

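Everything checks: rocker on, sticks upright, bar seated level, breadboard unmoved. Handing in.

```bash
python3 -c "
from station import *
print(finish_job())"
```

```text
the job is handed in; nothing more can be done
None
```

The job is done and handed in at about 36 s of the 210 s allowed. I switched the strip off and stood all four sticks (green, blue, yellow, orange) upright inside the bin. Then I laid the bar in its two red holders and switched the strip back on. I saw neither the bar being knocked nor the grip slackening.

What the last checks showed, with the arm clear:
- **Rocker:** back at the "on" angle. The plain end reads 69 mm and the green end 58 mm, the same as at the start. It went to its firm stop at about 29 N.
- **Sticks:** the heads are at about 176 mm. The last tilt fits, taken just before switching on, were all under 2 degrees. The axes stand about 47 to 52 mm past the bin centre, so the feet are on the brass strip.
- **Bar:** its top is level at 152 mm along its whole length, so it sits on the 140 mm seats. It is centred between the lips to about 1 mm.
- **Breadboard:** where it was, to within about 1 mm.

Two readings disagreed. The scene and side cameras differ by 2 to 4 mm in x. Some earlier side-camera tilt fits gave up to 4 degrees, but they were noisier and the scene camera did not confirm them.

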